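Open the inlaid box and sort the bead blanks

ROBOT

A 6-joint arm with a two-finger parallel gripper is mounted at the origin on the work surface. World frame = base frame: x ahead of the robot, y to its left, z up, the work surface at z = 0. Lengths are in m, angles in rad, forces in N, time in s.
With the tool pointing down it reaches from about 0.25 to 0.725 m from the base axis. Payload 4 kg.
Tool frame: the origin (TCP) lies at the very end of the fingers, on their centre line; the grasp point (between the pads) lies 19 mm behind it; z points along the fingers, y is the line along which they close (so a half turn about z gives the same grasp; the last joint's range is limited). The gripper opens to 85 mm and grips with 20 to 120 N. Pads are 22 mm wide; open, the fingers measure 114 mm over their backs; the gripper's body (76 mm by 85 mm) begins 54 mm behind the grasp point. The pads swing forward as they close: fully open they stand 13 mm farther back than shut.
Start: joints at [-1.345, 0.241, 0.005, 1.335, 0, 1.571], TCP at [0.112, -0.487, 0.231] pointing down, gripper open.
Joint ranges: [-2.72, 2.72], [-1.05, 1.87], [-1.09, 1.28], [-1.99, 2.15], [-1.42, 1.44], [-3.14, 3.14]. Speed limits (rad/s): [2.79, 2.79, 3.14, 3.14, 3.14, 3.14].

INTERFACE

Orientations are given as a unit quaternion [x, y, z, w].
In Python, from workcell import monitor, viewer, job gives the robot as it stands.
- The arm moves only by the tool arm_command, never from a script. Its argument "increments" is a list of rows, each an object of numbers: "dx", "dy", "dz": the shift along the tool's x, y, z in cm; "wx", "wy", "wz": the turn, a rotation vector about the tool's x, y, z in rad; "grip": the finger opening in cm, from 0 to 8.54. In form: [{"dx": .., "dy": .., "dz": .., "wx": .., "wy": .., "wz": .., "grip": ..}, ...]. A call has 1 to 10 rows; each row is the pose to reach, as a shift and turn from the pose commanded when the call began, along the tool's axes at that moment; what a row does not reach only later rows make up. A row lasts 1/10 s, in which the tool goes at most 50 mm and 8.59 degrees, less where a joint would pass 70% of its speed; a pose out of reach is approached as far as the arm can. A call with a gripper value outside its range is refused whole. The fingers move at their own pace and stop on an object; the grip force is fixed at half the most. Time passes only in rows, so rows that repeat a pose let the fingers close. It gives the time, the measured TCP pose, the force, the opening and the grip force at its end, in the units of the state.
- monitor.get_obs(): the state, without advancing time (a new reading comes with each control period).
- viewer.camera(name): name is "side" or "top"; returns (picture, depth): 420x560x3 uint8, red, green, blue; 420x560 float32, m along the optical axis (not along the pixel's ray), 0 where there is no reading.
- viewer.get_calibration(name): a dict with "fovy" (degrees; the focal length in pixels is half the picture's height over the tangent of half this angle, whatever the lens; pixels are square), "cx", "cy" (the principal point, pixels), "dist_coeffs" ([k1, k2, p1, p2, k3] as OpenCV has them; the pictures are not rectified), "view" (4x4, takes a point from world to camera coordinates). Camera axes: x right, y up, looking along -z (the intrinsics and any distortion apply to the point x, -y, -z); pixel columns grow to the right and rows downward; lengths in m; the calibration is good to about 2 mm. A picture is of the moment at which its call begins. get_calibration takes no time and is no camera call.
- job.job_done(): hands the job in; it is judged then, once.
The state is a dict: "clock": time; "joint_pos": joint angles; "joint_vel": joint speeds; "tau": joint torques, N m; "eef_pos": TCP position; "tool_rot": TCP orientation; "ft_force": force on the tool from outside, world axes, zero at the start; "ft_torque": the same for the moment, N m; "grip_width": finger opening in m; "grasp_force": force on a finger pad.
Only numpy, scipy, OpenCV 4.12 (cv2) and the standard library are available. Lean on these libraries where they do the work, as an engineer would, in place of code of your own. Each camera call takes 0.05 s, during which the arm holds its last target. There are 200 camera calls.

TASK

Raise the stiff lid of the inlaid box (it has a brass bar to hold) to 100 degrees, just leaning back past upright, and never let it go back beyond 120 degrees. Then sort the leader-bead blanks on the felt mat: lay every sound one (straight, whole, full length) inside the box and every faulty one (short, bent or split) in the walnut tray. Leave the lid standing at 100 degrees and the bead jar and silver finial cap where they are.

Things in the scene. Friction and masses are not known exactly. Their poses are not given: they have to be found in the camera images.
- lid (a joint): hinge of the inlaid box's lid, rad: 0 = shut, grows as the lid rises, 1.57 = upright, 1.745 (100 degrees) = leaning slightly back, 2.4 = end stop. The hinge is stiff: the lid stays where it is left, and takes about 5 N at the bar to move. It starts shut or a little ajar (0 to 0.25).
- lid_hinge (a point): middle of the lid's hinge axis, on the far top edge of the box (50 mm up); fixed to the box, its axes are the box's. The hinge axis runs along its y. From here the lid reaches 170 mm towards the box's front (-x) when shut.
- lid_grip (a point): middle of the round brass bar (10 mm thick, 100 mm long, parallel to the hinge) held by two arms 42 mm ahead of the lid's front edge, so that fingers can straddle it from above, one of them in the 42 mm gap; 212 mm from the hinge axis (and 6 mm out from the hinge's plane, on the lid's upper side). The round bar can turn between the fingers as the lid swings. Moves and turns with the lid.
- inlaid_box: dark wooden box with mother-of-pearl diamonds, fixed to the sill, 170 (x) x 240 (y) x 50 mm high, walls and floor about 6 mm, empty inside; origin: centre of its underside; its front with the lid's brass bar is at -x, the hinge at +x. Its lid is 10 mm thick.
- cull_tray: open walnut tray, fixed, 200 (x) x 120 (y) x 28 mm high, walls and floor 5 mm; origin: centre of its underside. Place for the faulty blanks.
- felt_mat: blue felt mat, fixed, 290 x 290 x 3 mm, on which the batch lies; origin: centre of its underside.
- good1: sound leader-bead blank, a straight light wooden bar 64 x 18 x 16 mm with a brass band near each end and a pearl dot on top; origin: centre of its underside, x along the bar, z up. Only some of the five are there (the rest read None from the start).
- good2: sound leader-bead blank, a straight light wooden bar 64 x 18 x 16 mm with a brass band near each end and a pearl dot on top; origin: centre of its underside, x along the bar, z up. Only some of the five are there (the rest read None from the start).
- good3: sound leader-bead blank, a straight light wooden bar 64 x 18 x 16 mm with a brass band near each end and a pearl dot on top; origin: centre of its underside, x along the bar, z up. Only some of the five are there (the rest read None from the start).
- good4: sound leader-bead blank, a straight light wooden bar 64 x 18 x 16 mm with a brass band near each end and a pearl dot on top; origin: centre of its underside, x along the bar, z up. Only some of the five are there (the rest read None from the start).
- good5: sound leader-bead blank, a straight light wooden bar 64 x 18 x 16 mm with a brass band near each end and a pearl dot on top; origin: centre of its underside, x along the bar, z up. Only some of the five are there (the rest read None from the start).
- short1: faulty blank: too short, 38 x 18 x 16 mm instead of 64 mm long; origin: centre of its underside, x along the bar, z up. May be absent (None).
- short2: faulty blank: too short, 38 x 18 x 16 mm instead of 64 mm long; origin: centre of its underside, x along the bar, z up. May be absent (None).
- bent: faulty blank: bent, a straight leg 44 x 18 x 16 mm along x with its origin at the centre of that leg's underside, and from x = +19 mm a second leg 18 mm wide that runs about 29 mm on at 45 degrees towards +x +y; z up. May be absent (None).
- chipped: faulty blank: 64 x 18 x 16 mm but split, with only a strip 7 mm wide (at the -y side) left of its last 22 mm at the +x end; full width from x = -32 to +10 mm; origin: centre of its underside, x along the bar, z up. May be absent (None).
- bead_jar: bystander: green glass bead jar, 52 mm across, 75 mm high; origin: centre of its underside; leave it where it is.
- finial_cap: bystander: silver finial cap, 38 mm across, 48 mm high; origin: centre of its underside; leave it where it is.

How it is judged:
On the way:
1. the lid stands at 100 degrees (within 8) and is still, let go (value of joint lid between 1.605 and 1.885 rad and velocity of joint lid between -0.05 and 0.05 rad/s and contact force between the fingers and anything else below 0.1 N), for 0.2 s.
At the end, for the whole second after the job is handed in: the lid stands at 100 degrees within 8 degrees; every sound blank that is present lies inside the box and every faulty one inside the walnut tray, all at rest (origins within the walls and below 40 mm above the undersides) (value of joint lid between 1.605 and 1.885 rad and x of good1 in the frame of inlaid_box between -0.079 and 0.079 m and y of good1 in the frame of inlaid_box between -0.114 and 0.114 m and z of good1 in the frame of inlaid_box between 0 and 0.04 m and linear speed of each of good1, good2, good3, good4, good5, short1, short2, bent, chipped below 0.05 m/s and x of good2 in the frame of inlaid_box between -0.079 and 0.079 m and y of good2 in the frame of inlaid_box between -0.114 and 0.114 m and z of good2 in the frame of inlaid_box between 0 and 0.04 m and x of good3 in the frame of inlaid_box between -0.079 and 0.079 m and y of good3 in the frame of inlaid_box between -0.114 and 0.114 m and z of good3 in the frame of inlaid_box between 0 and 0.04 m and x of good4 in the frame of inlaid_box between -0.079 and 0.079 m and y of good4 in the frame of inlaid_box between -0.114 and 0.114 m and z of good4 in the frame of inlaid_box between 0 and 0.04 m and x of good5 in the frame of inlaid_box between -0.079 and 0.079 m and y of good5 in the frame of inlaid_box between -0.114 and 0.114 m and z of good5 in the frame of inlaid_box between 0 and 0.04 m and x of short1 in the frame of cull_tray between -0.092 and 0.092 m and y of short1 in the frame of cull_tray between -0.053 and 0.053 m and z of short1 in the frame of cull_tray between 0 and 0.042 m and x of short2 in the frame of cull_tray between -0.092 and 0.092 m and y of short2 in the frame of cull_tray between -0.053 and 0.053 m and z of short2 in the frame of cull_tray between 0 and 0.042 m and x of bent in the frame of cull_tray between -0.092 and 0.092 m and y of bent in the frame of cull_tray between -0.053 and 0.053 m and z of bent in the frame of cull_tray between 0 and 0.042 m and x of chipped in the frame of cull_tray between -0.092 and 0.092 m and y of chipped in the frame of cull_tray between -0.053 and 0.053 m and z of chipped in the frame of cull_tray between 0 and 0.042 m); the robot touches nothing.
It fails at once if the lid is pushed back beyond 120 degrees (value of joint lid above 2.095 rad).
It fails at once if the green glass bead jar is pushed more than 4 cm or knocked over (distance of bead_jar from where it was at the start of the episode above 0.04 m or angle between bead_jar's own z axis and vertical above 0.6 rad).
It fails at once if the silver finial cap is pushed more than 4 cm or knocked over (distance of finial_cap from where it was at the start of the episode above 0.04 m or angle between finial_cap's own z axis and vertical above 0.6 rad).
Of good1, good2, good3, good4, good5 only 3 to 4 are there at a start; the rules pass over those that are not, and their reading is None.
Of short1, short2, bent, chipped only 3 to 4 are there at a start; the rules pass over those that are not, and their reading is None.
At some moment in a run one of good1, good2, good3, good4, good5, short1, short2, bent, chipped may be knocked a few centimetres aside while the robot is not near it.
Once in a run the grip may slacken for a moment while it holds something.
It also fails if it takes over 210 s, if anything falls off the work surface, if the arm or the gripper's body presses on something with over 40 N, if the wrist force passes 120 N, or if a joint passes its speed limit or range.

## Working session

There is one attempt and no reset: what is moved stays moved. The work goes in short steps, Python scripts to look and compute and a tool call to move; the robot and the scene stay as the last step left them, time stands still between calls to the robot, and variables do not carry over. Pictures are saved under pics/ and viewed, at most 14 in all, crops included, and the job is handed in when it is done.

Besides the shell and the picture viewer there is one more tool, called after "Request:" as name(argument=value, ...) on one line, values as JSON. arm_command: Moves the arm, as the interface text tells. Its arguments: {"type":"object","properties":{"increments":{"type":"array","items":{"type":"object","properties":{"dx":{"type":"number"},"dy":{"type":"number"},"dz":{"type":"number"},"wx":{"type":"number"},"wy":{"type":"number"},"wz":{"type":"number"},"grip":{"type":"number"}}}}},"required":["increments"]}

```bash
mkdir -p pics; ls; python3 - <<'E'
from workcell import monitor, viewer
import cv2,numpy as np
print(monitor.get_obs())
for n in("top","side"):
    im,d=viewer.camera(n); cv2.imwrite(f"pics/{n}0.png",im[:,:,::-1]); np.savez(f"{n}0.npz",im=im,d=d)
    print(n,viewer.get_calibration(n))
E
```

```text
pics
{'clock': 0.0, 'joint_pos': array([-1.34499233e+00,  2.41418049e-01,  3.70426833e-03,  1.33519066e+00,
        3.03519954e-05,  1.57077598e+00]), 'joint_vel': array([-5.56716580e-04,  7.73927493e-04,  5.40479221e-04, -1.05449077e-03,
       -8.79135950e-05, -1.13432897e-03]), 'tau': array([ 5.63033718e-04, -3.72319543e+01,  2.52408367e+01,  1.69806270e-02,
        1.01362039e-04,  3.87803070e-06]), 'eef_pos': array([ 0.11181104, -0.48668287,  0.23040281]), 'tool_rot': array([ 9.93631641e-01,  1.12672320e-01, -1.03662576e-04, -1.04905820e-03]), 'ft_force': array([ 0.43008793,  0.19104978, -0.66757221]), 'ft_torque': array([-0.00597438,  0.02674032,  0.01512777]), 'grasp_force': 0.0, 'grip_width': 0.08518029553191858}
top {'fovy': 53.07479797097676, 'cx': 283.93665942514787, 'cy': 211.06020868336154, 'dist_coeffs': array([-0.09423334,  0.        ,  0.        ,  0.        ,  0.        ]), 'view': array([[ 0.00834875, -0.99993669,  0.0075441 , -0.07053452],
       [ 0.99533264,  0.00903519,  0.09607963, -0.54604775],
       [-0.09614171,  0.00670674,  0.99534506, -0.98134639],
       [ 0.        ,  0.        ,  0.        ,  1.        ]])}
side {'fovy': 52.57775127943697, 'cx': 284.2510360960135, 'cy': 205.23652909418712, 'dist_coeffs': array([-0.0734294,  0.       ,  0.       ,  0.       ,  0.       ]), 'view': array([[ 0.99757313, -0.06559229, -0.02335591, -0.55108764],
       [ 0.0584527 ,  0.60669839,  0.79278013, -0.0507704 ],
       [-0.03783027, -0.79222138,  0.60906006, -0.96613372],
       [ 0.        ,  0.        ,  0.        ,  1.        ]])}
```

View pics/top0.png

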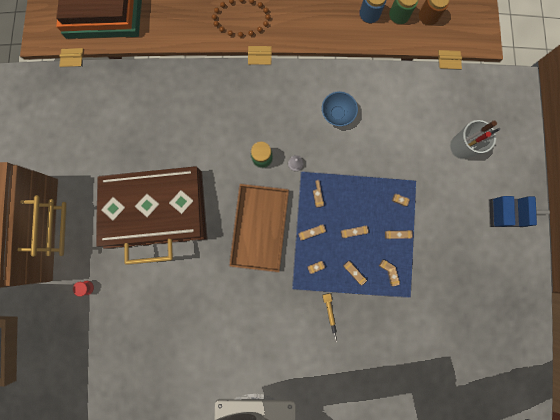

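View pics/side0.png

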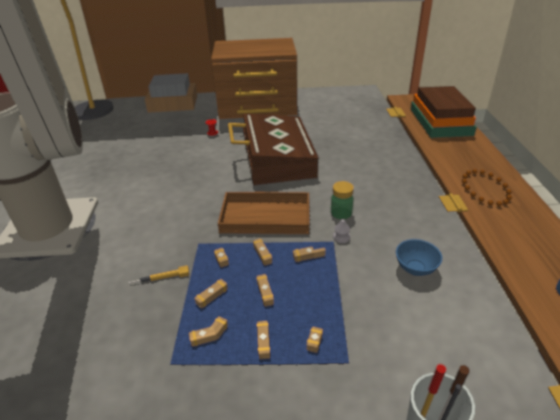

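```bash
cat > h.py <<'E'
import cv2,numpy as np
from workcell import monitor,viewer
def cal(n):
    c=viewer.get_calibration(n); f=210/np.tan(np.radians(c["fovy"])/2)
    return np.array([[f,0,c["cx"]],[0,f,c["cy"]],[0,0,1]]),c["dist_coeffs"],c["view"]
def rays(n,uv):
    K,D,V=cal(n); p=cv2.undistortPoints(np.array(uv,float).reshape(-1,1,2),K,D)[:,0]
    d=np.c_[p[:,0],-p[:,1],-np.ones(len(p))]; R=V[:3,:3]
    return -R.T@V[:3,3], d@R          # d scaled to unit depth
def plane(n,uv,z):
    o,d=rays(n,uv); return o+d*((z-o[2])/d[:,2])[:,None]
def proj(n,P):
    K,D,V=cal(n); Q=np.atleast_2d(P)@V[:3,:3].T+V[:3,3]
    return cv2.projectPoints(Q*[1,-1,-1],np.zeros(3),np.zeros(3),K,D)[0][:,0]
def pts(n,depth,mask):
    v,u=np.nonzero(mask&(depth>0)); o,d=rays(n,np.c_[u,v]); return o+d*depth[v,u][:,None]
def tri(uvt,uvs):
    o1,d1=rays("top",[uvt]);o2,d2=rays("side",[uvs]);d1=d1[0]/np.linalg.norm(d1);d2=d2[0]/np.linalg.norm(d2)
    s=np.linalg.lstsq(np.c_[d1,-d2],o2-o1,rcond=None)[0]
    a,b=o1+s[0]*d1,o2+s[1]*d2; return (a+b)/2,np.linalg.norm(a-b)
def shot(n,tag=None):
    im,d=viewer.camera(n)
    if tag: cv2.imwrite(f"pics/{tag}.png",im[:,:,::-1])
    return im,d
def blankmask(im):
    hsv=cv2.cvtColor(im,cv2.COLOR_RGB2HSV)
    felt=((hsv[...,0]>100)&(hsv[...,0]<130)&(hsv[...,1]>110)).astype(np.uint8)
    return felt,hsv
def blobs(n,im):
    felt,hsv=blankmask(im)
    k,l,s,_=cv2.connectedComponentsWithStats(felt); i=1+np.argmax(s[1:,4])
    c=cv2.findContours((l==i).astype(np.uint8),cv2.RETR_EXTERNAL,cv2.CHAIN_APPROX_NONE)[0]
    hull=cv2.convexHull(max(c,key=len)); m=np.zeros(felt.shape,np.uint8); cv2.fillPoly(m,[hull],1)
    w=((hsv[...,2]>120)&((hsv[...,0]<35)|(hsv[...,1]<70))).astype(np.uint8)&m
    k,l,s,c=cv2.connectedComponentsWithStats(w)
    return hull[:,0],[(l==i,c[i],s[i,4]) for i in range(1,k) if s[i,4]>30]
E
python3 - <<'E'
from h import *
np.set_printoptions(precision=4,suppress=True)
T=np.load("top0.npz");S=np.load("side0.npz")
for n,A in(("top",T),("side",S)):
    hull,b=blobs(n,A["im"]); q=cv2.boxPoints(cv2.minAreaRect(hull.astype(np.float32)))
    print(n,"mat",plane(n,q,.003)[:,:2].tolist())
    for m,c,a in b:
        P=pts(n,A["d"],m); ct=cv2.findContours(m.astype(np.uint8),0,2)[0][0][:,0]
        W=plane(n,ct,.019)[:,:2].astype(np.float32)*1000; r=cv2.minAreaRect(W); bx=cv2.boxPoints(r)
        e=bx[1]-bx[0] if np.linalg.norm(bx[1]-bx[0])>np.linalg.norm(bx[2]-bx[1]) else bx[2]-bx[1]
        print(c.round(1),a,"z med %.4f"%np.median(P[:,2]),"xy",np.round(r[0],1),"size",np.round(r[1],1),"dir",round(np.degrees(np.arctan2(e[1],e[0]))%180,1))
# lid, tray, bar
hsv=cv2.cvtColor(T["im"],cv2.COLOR_RGB2HSV)
P=pts("top",T["d"],np.ones((420,560),bool)); full=np.zeros((420,560,3)); v,u=np.nonzero(T["d"]>0); full[v,u]=P
np.save("full0.npy",full)
for (u,v) in [(113,208),(147,205),(181,202),(150,180),(150,236),(128,252),(148,260),(165,256),(172,252),(142,262),(262,228),(262,186),(240,228),(261,154),(297,162),(350,290)]:
    print((u,v),full[v,u])
c=T["im"][165:305,290:420,::-1];cv2.imwrite("pics/c1.png",cv2.resize(c,None,fx=4,fy=4,interpolation=cv2.INTER_CUBIC))
c=T["im"][155:285,80:290,::-1];cv2.imwrite("pics/c2.png",cv2.resize(c,None,fx=3.8,fy=3.8,interpolation=cv2.INTER_CUBIC))
E
```

```text
top mat [[0.3616683606669432, -0.08863550363803065], [0.5270591050423318, -0.10035838909138649], [0.5133470866921048, -0.30014245823716795], [0.3473180832220218, -0.28587288652274023]]
[311.5 232. ] 205 z med 0.0188 xy [ 497.5 -132.9] size [19.2 64.4] dir 110.6
[315.6 266.9] 124 z med 0.0190 xy [ 413.8 -142.6] size [18.6 37.4] dir 112.0
[354.7 272.7] 198 z med 0.0191 xy [ 400.5 -236.7] size [62.9 18.8] dir 43.2
side mat [[0.30189753864222113, -0.08973142956133973], [0.6725028970918101, -0.11477007920127935], [0.6261849256161933, -0.39497650268581747], [0.3454067767947344, -0.3783005567468503]]
[263.3 251.3] 155 z med 0.0188 xy [ 500.9 -141.2] size [19.5 51.1] dir 108.9
[306.5 250.9] 174 z med 0.0187 xy [ 592.6 -148.9] size [62.5 21.1] dir 8.4
[220.7 254.6] 123 z med 0.0190 xy [ 414.4 -144.5] size [19.  38.7] dir 110.8
[264.5 287.5] 263 z med 0.0195 xy [ 500.3 -238.5] size [19.5 65.1] dir 100.6
[210.2 290.6] 269 z med 0.0199 xy [ 400.5 -238.1] size [63.5 21.4] dir 42.1
[207.6 329.9] 405 z med 0.0192 xy [ 402.9 -326.4] size [68.7 30. ] dir 31.6
[262.8 337.2] 359 z med 0.0193 xy [ 493.8 -346.8] size [20.4 63.8] dir 90.0
[314.2 336.6] 227 z med 0.0190 xy [ 579.3 -353.6] size [37.9 20.3] dir 68.8
(113, 208) [0.5455 0.33   0.0748]
(147, 205) [0.5528 0.2491 0.0777]
(181, 202) [0.5604 0.1702 0.078 ]
(150, 180) [0.6132 0.2488 0.0642]
(150, 236) [0.4815 0.2361 0.0881]
(128, 252) [0.4448 0.2846 0.0903]
(148, 260) [0.4278 0.2361 0.0967]
(165, 256) [0.4372 0.1988 0.094 ]
(172, 252) [0.4459 0.2069 0.0027]
(142, 262) [0.4231 0.2503 0.0946]
(262, 228) [ 0.5067 -0.0128  0.0051]
(262, 186) [ 0.6106 -0.0113  0.0029]
(240, 228) [0.5062 0.0409 0.0049]
(261, 154) [ 0.6736 -0.0114  0.0776]
(297, 162) [ 0.6633 -0.0959  0.042 ]
(350, 290) [ 0.3579 -0.2279  0.0022]
```

View pics/c1.png

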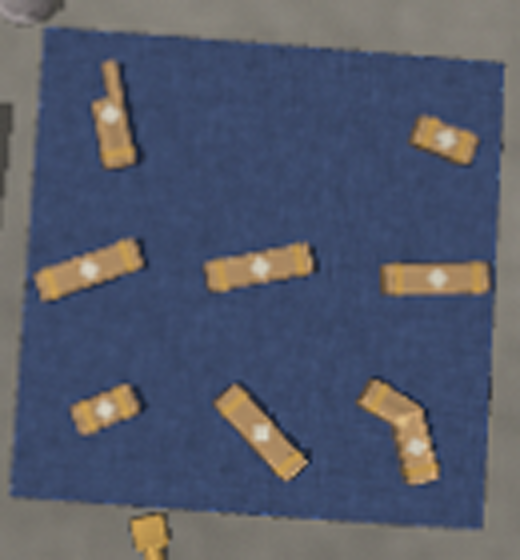

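View pics/c2.png

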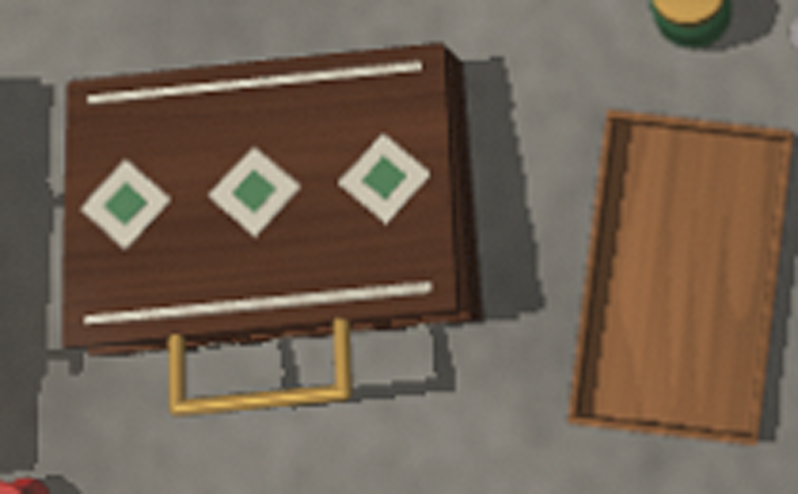

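```bash
cat >> h.py <<'E'
from scipy.spatial.transform import Rotation as R_
def pose(yaw,tilt=0,az=0):
    """tool down, tool x at yaw; then tilted so the fingers lean towards azimuth az"""
    r=R_.from_euler('z',yaw)*R_.from_euler('x',np.pi)
    return R_.from_rotvec(tilt*np.array([np.sin(az),-np.cos(az),0]))*r
def inc(p0,r0,p,r):
    return np.r_[r0.inv().apply(np.array(p)-p0)*100,(r0.inv()*r).as_rotvec()]
E
python3 - <<'E'
from h import *
np.set_printoptions(precision=4,suppress=True)
T=np.load("top0.npz");S=np.load("side0.npz");F=np.load("full0.npy")
hsv=cv2.cvtColor(T["im"],cv2.COLOR_RGB2HSV); 
roi=np.zeros((420,560),bool); roi[165:250,95:206]=1
sh=cv2.inRange(T["im"],(150,140,120),(255,255,255))>0
P=F[185:232,105:195].reshape(-1,3); P=P[P[:,2]>.05]
A=np.c_[P[:,:2],np.ones(len(P))]; k=np.linalg.lstsq(A,P[:,2],rcond=None)[0]; print("lid plane",k,"slope dir",np.arctan2(-k[1],-k[0]),"angle",np.arctan(np.hypot(k[0],k[1])))
# stripe directions
n,l,s,c=cv2.connectedComponentsWithStats((sh&roi).astype(np.uint8))
for i in range(1,n):
    if s[i,4]>40:
        Q=F[l==i]; print("white",c[i],s[i,4],Q.mean(0),"dir",[np.degrees(np.arctan2(*(np.linalg.svd(Q[:,:2]-Q[:,:2].mean(0))[2][0]))) if 1 else 0])
g=(hsv[...,0]>15)&(hsv[...,0]<30)&(hsv[...,1]>110)&(hsv[...,2]>110); g[:240]=0;g[:,:115]=0;g[270:]=0;g[:,185:]=0
B=F[g]; print("gold n",len(B)); B=B[B[:,2]>.06]
d=np.array([.9957,.0929]); t=B[:,:2]@d; near=B[t<np.min(t)+.012]; print("bar mean",near.mean(0),near.min(0),near.max(0))
# side view gold
h2=cv2.cvtColor(S["im"],cv2.COLOR_RGB2HSV); g2=(h2[...,0]>15)&(h2[...,0]<30)&(h2[...,1]>110)&(h2[...,2]>90); g2[:110]=0;g2[160:]=0;g2[:,:222]=0;g2[:,256:]=0
v,u=np.nonzero(g2); print("side gold",len(u),u.min(),u.max(),v.min(),v.max())
Ps=pts("side",S["d"],g2); Ps=Ps[Ps[:,2]>.06]; t=Ps[:,:2]@d; print(Ps[t<np.min(t)+.012].mean(0))
# tray: brown
tr=cv2.inRange(hsv,(3,80,50),(20,255,255)); tr[:180]=0;tr[275:]=0;tr[:,:225]=0;tr[:,291:]=0
ct=max(cv2.findContours(tr,0,1)[0],key=cv2.contourArea); r=cv2.minAreaRect(ct); q=cv2.boxPoints(r); print("tray px",q,"\n",plane("top",q,.028)[:,:2], plane("top",q,.028)[:,:2].mean(0))
# mat floor & tray floor heights, via the two depth views
print("tray floor z",np.median(F[205:255,250:275,2]),"table",np.median(F[300:330,220:260,2]))
s=monitor.get_obs(); print(s["eef_pos"],s["tool_rot"])
E
```

```text
lid plane [-0.1731 -0.0164  0.1756] slope dir 0.09421833997414349 angle 0.1721345396176912
white [146.5063 176.2722] 158 [0.622  0.2577 0.0646] dir [np.float64(173.97088210475874)]
white [180.5972 201.6435] 216 [0.5564 0.1702 0.0752] dir [np.float64(-107.08731483112412)]
white [146.422  204.8807] 218 [0.5507 0.2498 0.0756] dir [np.float64(-114.47125084097982)]
white [112.4615 208.3077] 208 [0.5447 0.3307 0.0763] dir [np.float64(-176.3134600321109)]
white [148.7286 234.2412] 199 [0.4854 0.2395 0.0881] dir [np.float64(173.96683853054572)]
gold n 299
bar mean [0.4284 0.2364 0.0964] [0.4203 0.1847 0.0916] [0.4396 0.289  0.1017]
side gold 258 228 255 110 144
[0.43   0.2321 0.0956]
tray px [[228.8259 265.9795]
 [238.5734 183.1263]
 [288.7031 189.0239]
 [278.9556 271.8771]] 
 [[ 0.4146  0.0637]
 [ 0.6132  0.0442]
 [ 0.5999 -0.0768]
 [ 0.4019 -0.0552]] [ 0.5074 -0.006 ]
tray floor z 0.00521805741872905 table 0.00045108211100297613
[ 0.1118 -0.4868  0.2305] [ 0.9936  0.1127 -0.0001 -0.0009]
```

```bash
cat >> h.py <<'E'
def show(name,p0,r0,wps):
    print(name)
    for p,r in wps: print("  ",np.round(inc(p0,r0,p,r),2))
E
python3 - <<'E'
from h import *
np.set_printoptions(precision=3,suppress=True)
p0=np.array([.112,-.487,.231]); r0=pose(.226); Y=.1+np.pi/2; rb=pose(Y)
pm=np.array([.31,-.10,.231]); rm=pose(.226+.75)
bar=np.array([.4285,.2365,.0925]); up=bar+[0,0,.10]; gr=bar-[0,0,.019]
show("1",p0,r0,[(pm,rm)]); show("2",pm,rm,[(up,rb)]); show("3",up,rb,[(gr,rb)])
H=np.array([.6353,.2572,.05]); u=np.array([np.cos(.1),np.sin(.1),0])
def lid(th):
    b=H+u*(-.212*np.cos(th)+.006*np.sin(th))+[0,0,.212*np.sin(th)+.006*np.cos(th)]
    r=pose(Y,np.clip((th-.5)/1.245,0,1)*np.radians(38),.1); return b+.019*r.apply([0,0,1]),r
ths=np.linspace(.172,1.745,25)
for k in range(3): show("arc%d"%k,*lid(ths[8*k]),[lid(t) for t in ths[8*k+1:8*k+9]])
E
```

```text
1
   [ 27.97 -33.28  -0.    -0.     0.    -0.75]
2
   [34.51 -9.04  3.85  0.    0.   -0.69]
3
   [ 0.  -0.  11.9  0.   0.   0. ]
arc0
   [-0.    0.32 -1.35  0.    0.    0.  ]
   [-0.    0.73 -2.68  0.    0.    0.  ]
   [-0.    1.22 -3.98  0.    0.    0.  ]
   [-0.    1.8  -5.24  0.    0.    0.  ]
   [-0.    2.46 -6.47  0.    0.    0.  ]
   [-0.    3.27 -7.64 -0.03  0.    0.  ]
   [ 0.    4.15 -8.77 -0.07  0.    0.  ]
   [-0.    5.1  -9.85 -0.1   0.   -0.  ]
arc1
   [-0.    1.12 -0.91 -0.03 -0.    0.  ]
   [ 0.    2.3  -1.74 -0.07  0.    0.  ]
   [ 0.    3.53 -2.51 -0.1   0.    0.  ]
   [ 0.    4.81 -3.2  -0.14 -0.    0.  ]
   [ 0.    6.13 -3.81 -0.17 -0.    0.  ]
   [-0.    7.48 -4.34 -0.21  0.    0.  ]
   [-0.    8.87 -4.78 -0.24  0.    0.  ]
   [ 0.   10.28 -5.14 -0.28  0.    0.  ]
arc2
   [-0.    1.45  0.13 -0.03 -0.   -0.  ]
   [-0.    2.89  0.35 -0.07 -0.   -0.  ]
   [-0.    4.31  0.65 -0.1  -0.    0.  ]
   [-0.    5.71  1.05 -0.14  0.    0.  ]
   [-0.    7.07  1.52 -0.17  0.   -0.  ]
   [-0.    8.41  2.08 -0.21  0.    0.  ]
   [-0.    9.7   2.72 -0.24 -0.   -0.  ]
   [-0.   10.94  3.43 -0.28 -0.   -0.  ]
```

Request:
arm_command(increments=[{"dx": 5,"dy": -6,"wz": -0.12,"grip": 3.2},{"dx": 8,"dy": -9.5,"wz": -0.23,"grip": 3.2},{"dx": 12,"dy": -14,"wz": -0.35,"grip": 3.2},{"dx": 16,"dy": -19,"wz": -0.46,"grip": 3.2},{"dx": 20,"dy": -24,"wz": -0.57,"grip": 3.2},{"dx": 24,"dy": -28.5,"wz": -0.68,"grip": 3.2},{"dx": 28,"dy": -33.3,"wz": -0.75,"grip": 3.2},{"dx": 28,"dy": -33.3,"wz": -0.75,"grip": 3.2},{"dx": 28,"dy": -33.3,"wz": -0.75,"grip": 3.2},{"dx": 28,"dy": -33.3,"wz": -0.75,"grip": 3.2}])

```text
validation failed for argument at $.in...
```

Request:
arm_command(increments=[{"dx": 34.5,"dy": -9,"dz": 3.8,"wz": -0.69,"grip": 3.2},{"dx": 34.5,"dy": -9,"dz": 3.8,"wz": -0.69,"grip": 3.2},{"dx": 34.5,"dy": -9,"dz": 3.8,"wz": -0.69,"grip": 3.2},{"dx": 34.5,"dy": -9,"dz": 3.8,"wz": -0.69,"grip": 3.2},{"dx": 34.5,"dy": -9,"dz": 3.8,"wz": -0.69,"grip": 3.2},{"dx": 34.5,"dy": -9,"dz": 3.8,"wz": -0.69,"grip": 3.2},{"dx": 34.5,"dy": -9,"dz": 3.8,"wz": -0.69,"grip": 3.2},{"dx": 34.5,"dy": -9,"dz": 3.8,"wz": -0.69,"grip": 3.2},{"dx": 34.5,"dy": -9,"dz": 3.8,"wz": -0.69,"grip": 3.2},{"dx": 34.5,"dy": -9,"dz": 3.8,"wz": -0.69,"grip": 3.2}])

```text
validation failed for argument at $.in...
```

Request:
arm_command(increments=[{"dx": 14,"dy": -16.5,"dz": 0,"wx": 0,"wy": 0,"wz": -0.38,"grip": 3.2},{"dx": 14,"dy": -16.5,"dz": 0,"wx": 0,"wy": 0,"wz": -0.38,"grip": 3.2},{"dx": 28,"dy": -33.3,"dz": 0,"wx": 0,"wy": 0,"wz": -0.75,"grip": 3.2},{"dx": 28,"dy": -33.3,"dz": 0,"wx": 0,"wy": 0,"wz": -0.75,"grip": 3.2},{"dx": 28,"dy": -33.3,"dz": 0,"wx": 0,"wy": 0,"wz": -0.75,"grip": 3.2},{"dx": 28,"dy": -33.3,"dz": 0,"wx": 0,"wy": 0,"wz": -0.75,"grip": 3.2},{"dx": 28,"dy": -33.3,"dz": 0,"wx": 0,"wy": 0,"wz": -0.75,"grip": 3.2},{"dx": 28,"dy": -33.3,"dz": 0,"wx": 0,"wy": 0,"wz": -0.75,"grip": 3.2},{"dx": 28,"dy": -33.3,"dz": 0,"wx": 0,"wy": 0,"wz": -0.75,"grip": 3.2},{"dx": 28,"dy": -33.3,"dz": 0,"wx": 0,"wy": 0,"wz": -0.75,"grip": 3.2}])

```text
clock: 1.1
eef_pos: [0.3114, -0.0968, 0.2312]
tool_rot: [0.881, 0.473, 0.0, -0.0]
ft_force: [-0.8, 0.9, 0.0]
grip_width: 0.0318
grasp_force: 0.0
```

Request:
arm_command(increments=[{"dx": 34.5,"dy": -9,"dz": 3.8,"wx": 0,"wy": 0,"wz": -0.69,"grip": 3.2},{"dx": 34.5,"dy": -9,"dz": 3.8,"wx": 0,"wy": 0,"wz": -0.69,"grip": 3.2},{"dx": 34.5,"dy": -9,"dz": 3.8,"wx": 0,"wy": 0,"wz": -0.69,"grip": 3.2},{"dx": 34.5,"dy": -9,"dz": 3.8,"wx": 0,"wy": 0,"wz": -0.69,"grip": 3.2},{"dx": 34.5,"dy": -9,"dz": 3.8,"wx": 0,"wy": 0,"wz": -0.69,"grip": 3.2},{"dx": 34.5,"dy": -9,"dz": 3.8,"wx": 0,"wy": 0,"wz": -0.69,"grip": 3.2},{"dx": 34.5,"dy": -9,"dz": 3.8,"wx": 0,"wy": 0,"wz": -0.69,"grip": 3.2},{"dx": 34.5,"dy": -9,"dz": 3.8,"wx": 0,"wy": 0,"wz": -0.69,"grip": 3.2},{"dx": 34.5,"dy": -9,"dz": 3.8,"wx": 0,"wy": 0,"wz": -0.69,"grip": 3.2},{"dx": 34.5,"dy": -9,"dz": 3.8,"wx": 0,"wy": 0,"wz": -0.69,"grip": 3.2}])

```text
clock: 2.1
eef_pos: [0.4287, 0.2345, 0.1929]
tool_rot: [0.673, 0.74, -0.001, -0.0]
ft_force: [-0.6, 0.3, -1.3]
grip_width: 0.0322
grasp_force: 0.0
```

```bash
cat >> h.py <<'E'
def now():
    s=monitor.get_obs(); return s["eef_pos"],R_.from_quat(s["tool_rot"]),s
E
python3 - <<'E'
from h import *
np.set_printoptions(precision=3,suppress=True)
p,r,s=now(); rb=pose(.1+np.pi/2); bar=np.array([.4285,.2365,.0925]); print(p,r.as_quat())
show("a",p,r,[(bar+[0,0,.1],rb),(bar-[0,0,.019],rb)])
E
```

```text
[0.429 0.235 0.193] [ 0.673  0.74  -0.001 -0.   ]
a
   [ 0.2   0.    0.04 -0.    0.   -0.01]
   [ 0.22  0.02 11.94 -0.    0.   -0.01]
```

Request:
arm_command(increments=[{"dx": 0.2,"dy": 0,"dz": 4,"wx": 0,"wy": 0,"wz": -0.01,"grip": 3.2},{"dx": 0.2,"dy": 0,"dz": 8,"wx": 0,"wy": 0,"wz": -0.01,"grip": 3.2},{"dx": 0.2,"dy": 0,"dz": 10,"wx": 0,"wy": 0,"wz": -0.01,"grip": 3.2},{"dx": 0.2,"dy": 0,"dz": 11.9,"wx": 0,"wy": 0,"wz": -0.01,"grip": 3.2},{"dx": 0.2,"dy": 0,"dz": 11.9,"wx": 0,"wy": 0,"wz": -0.01,"grip": 3.2},{"dx": 0.2,"dy": 0,"dz": 11.9,"wx": 0,"wy": 0,"wz": -0.01,"grip": 0.5},{"dx": 0.2,"dy": 0,"dz": 11.9,"wx": 0,"wy": 0,"wz": -0.01,"grip": 0.5},{"dx": 0.2,"dy": 0,"dz": 11.9,"wx": 0,"wy": 0,"wz": -0.01,"grip": 0.5},{"dx": 0.2,"dy": 0,"dz": 11.9,"wx": 0,"wy": 0,"wz": -0.01,"grip": 0.5}])

```text
clock: 3.0
eef_pos: [0.4294, 0.2374, 0.0753]
tool_rot: [0.669, 0.743, 0.0, 0.001]
ft_force: [-1.2, -3.8, 2.0]
grip_width: 0.0081
grasp_force: 58.7
```

Request:
arm_command(increments=[{"dx": 0,"dy": 0.32,"dz": -1.35,"wx": 0,"wy": 0,"wz": 0,"grip": 0.5},{"dx": 0,"dy": 0.73,"dz": -2.68,"wx": 0,"wy": 0,"wz": 0,"grip": 0.5},{"dx": 0,"dy": 1.22,"dz": -3.98,"wx": 0,"wy": 0,"wz": 0,"grip": 0.5},{"dx": 0,"dy": 1.8,"dz": -5.24,"wx": 0,"wy": 0,"wz": 0,"grip": 0.5},{"dx": 0,"dy": 2.46,"dz": -6.47,"wx": 0,"wy": 0,"wz": 0,"grip": 0.5},{"dx": 0,"dy": 3.27,"dz": -7.64,"wx": -0.03,"wy": 0,"wz": 0,"grip": 0.5},{"dx": 0,"dy": 4.15,"dz": -8.77,"wx": -0.07,"wy": 0,"wz": 0,"grip": 0.5},{"dx": 0,"dy": 5.1,"dz": -9.85,"wx": -0.1,"wy": 0,"wz": 0,"grip": 0.5}])

```text
clock: 3.8
eef_pos: [0.4745, 0.2421, 0.1714]
tool_rot: [0.668, 0.743, 0.033, 0.031]
ft_force: [-12.6, -3.4, 1.8]
grip_width: 0.0079
grasp_force: 58.8
```

Request:
arm_command(increments=[{"dx": 0,"dy": 1.12,"dz": -0.91,"wx": -0.03,"wy": 0,"wz": 0,"grip": 0.5},{"dx": 0,"dy": 2.3,"dz": -1.74,"wx": -0.07,"wy": 0,"wz": 0,"grip": 0.5},{"dx": 0,"dy": 3.53,"dz": -2.51,"wx": -0.1,"wy": 0,"wz": 0,"grip": 0.5},{"dx": 0,"dy": 4.81,"dz": -3.2,"wx": -0.14,"wy": 0,"wz": 0,"grip": 0.5},{"dx": 0,"dy": 6.13,"dz": -3.81,"wx": -0.17,"wy": 0,"wz": 0,"grip": 0.5},{"dx": 0,"dy": 7.48,"dz": -4.34,"wx": -0.21,"wy": 0,"wz": 0,"grip": 0.5},{"dx": 0,"dy": 8.87,"dz": -4.78,"wx": -0.24,"wy": 0,"wz": 0,"grip": 0.5},{"dx": 0,"dy": 10.28,"dz": -5.14,"wx": -0.28,"wy": 0,"wz": 0,"grip": 0.5}])

```text
clock: 4.6
eef_pos: [0.5764, 0.253, 0.2375]
tool_rot: [0.657, 0.729, 0.142, 0.128]
ft_force: [-6.5, -5.3, 6.0]
grip_width: 0.0078
grasp_force: 63.7
```

```bash
python3 - <<'E'
from h import *
p,r,s=now(); z=r.apply([0,0,1]); b=p-.019*z
H=np.array([.6353,.2572,.05]); u=np.array([np.cos(.1),np.sin(.1),0])
x=(b-H)@u; zz=b[2]-.05; print(p,b,"x,z",x,zz,"rad",np.hypot(x,zz),"th",np.arctan2(zz,-x),"lat",(b-H)@[-u[1],u[0],0],"tilt",np.degrees(np.arccos(-z[2])),s["ft_force"],s["grip_width"])
E
```

```text
[0.576432   0.25302203 0.23750297] [0.56935049 0.25228247 0.25511845] x,z -0.06611097178400244 0.20511845282629537 rad 0.2155092579915729 th 1.2590027034027824 lat 0.0016910070132038647 tilt 22.00814211381894 [-6.50228886 -5.29659219  6.04992325] 0.007802829414547339
```

Request:
arm_command(increments=[{"dx": 0,"dy": 1.45,"dz": 0.13,"wx": -0.03,"wy": 0,"wz": 0,"grip": 0.5},{"dx": 0,"dy": 2.89,"dz": 0.35,"wx": -0.07,"wy": 0,"wz": 0,"grip": 0.5},{"dx": 0,"dy": 4.31,"dz": 0.65,"wx": -0.1,"wy": 0,"wz": 0,"grip": 0.5},{"dx": 0,"dy": 5.71,"dz": 1.05,"wx": -0.14,"wy": 0,"wz": 0,"grip": 0.5},{"dx": 0,"dy": 7.07,"dz": 1.52,"wx": -0.17,"wy": 0,"wz": 0,"grip": 0.5},{"dx": 0,"dy": 8.41,"dz": 2.08,"wx": -0.21,"wy": 0,"wz": 0,"grip": 0.5},{"dx": 0,"dy": 9.7,"dz": 2.72,"wx": -0.24,"wy": 0,"wz": 0,"grip": 0.5},{"dx": 0,"dy": 10.94,"dz": 3.43,"wx": -0.28,"wy": 0,"wz": 0,"grip": 0.5},{"dx": 0,"dy": 10.94,"dz": 3.43,"wx": -0.28,"wy": 0,"wz": 0,"grip": 0.5},{"dx": 0,"dy": 10.94,"dz": 3.43,"wx": -0.28,"wy": 0,"wz": 0,"grip": 0.5}])

```text
clock: 5.6
eef_pos: [0.6905, 0.265, 0.2437]
tool_rot: [0.633, 0.703, 0.241, 0.217]
ft_force: [3.2, -3.3, -1.3]
grip_width: 0.0075
grasp_force: 66.5
```

```bash
python3 - <<'E'
from h import *
p,r,s=now(); z=r.apply([0,0,1]); b=p-.019*z
H=np.array([.6353,.2572,.05]); u=np.array([np.cos(.1),np.sin(.1),0])
x=(b-H)@u; zz=b[2]-.05; print(p,b,"x,z",x,zz,"rad",np.hypot(x,zz),"th",np.arctan2(zz,-x)-.028,"tilt",np.degrees(np.arccos(-z[2])),s["ft_force"],s["grip_width"],s["joint_pos"])
im,d=shot("side","side1")
P=pts("side",d,np.ones(d.shape,bool)); x=(P-H)@u; y=(P-H)@[-u[1],u[0],0]; h=P[:,2]-.05
m=(abs(x)<.08)&(abs(y)<.11)&(h>.03)&(h<.155); print(m.sum()); k=np.polyfit(h[m],x[m],1); print("lid angle from depth",np.pi/2+np.arctan(k[0]),"offset",k[1])
E
```

```text
[0.69045478 0.26502398 0.24366231] [0.67885389 0.26382283 0.25866153] x,z 0.043997483352665546 0.20866152746563082 rad 0.21324964615599784 th 1.7506079874043057 tilt 37.86748261217089 [ 3.18316852 -3.30939835 -1.28317544] 0.007496888920255203 [ 0.45292339  0.28726072 -0.12271579  0.52992108 -0.21192278  1.85045541]
1215
lid angle from depth 1.7541232921781822 offset 0.0013558169929305994
```

View pics/side1.png

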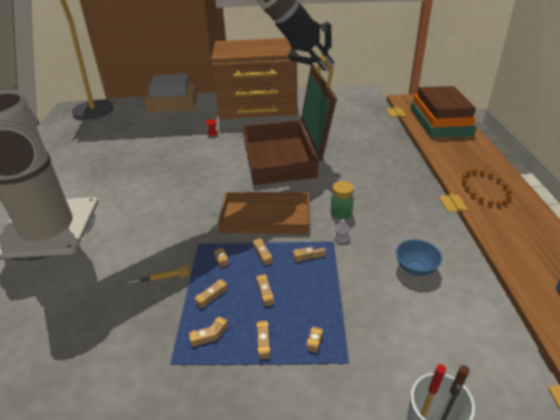

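The lid stands upright (around pixel 318,110), at about 1.75 rad with the bar held. Next I release it and back off.

Request:
arm_command(increments=[{"dx": 0,"dy": 0,"dz": 0,"wx": 0,"wy": 0,"wz": 0,"grip": 2.6},{"dx": 0,"dy": 0,"dz": 0,"wx": 0,"wy": 0,"wz": 0,"grip": 2.6},{"dx": 0,"dy": 0,"dz": 0,"wx": 0,"wy": 0,"wz": 0,"grip": 2.6},{"dx": 0,"dy": 0,"dz": 0,"wx": 0,"wy": 0,"wz": 0,"grip": 2.6},{"dx": 0,"dy": 0,"dz": 0,"wx": 0,"wy": 0,"wz": 0,"grip": 2.6},{"dx": 0,"dy": 0,"dz": -2,"wx": 0,"wy": 0,"wz": 0,"grip": 2.6},{"dx": 0,"dy": 0,"dz": -4,"wx": 0,"wy": 0,"wz": 0,"grip": 2.6},{"dx": 0,"dy": 0,"dz": -7,"wx": 0,"wy": 0,"wz": 0,"grip": 2.6},{"dx": 0,"dy": 0,"dz": -10,"wx": 0,"wy": 0,"wz": 0,"grip": 3},{"dx": 0,"dy": 0,"dz": -13,"wx": 0,"wy": 0,"wz": 0,"grip": 3}])

```text
clock: 6.65
eef_pos: [0.6098, 0.2572, 0.3464]
tool_rot: [0.633, 0.703, 0.241, 0.217]
ft_force: [-0.4, -0.5, -0.5]
grip_width: 0.03
grasp_force: 0.0
```

```bash
cat >> h.py <<'E'
H=np.array([.6353,.2572,.05]); U=np.array([np.cos(.1),np.sin(.1),0])
def lidangle():
    im,d=shot("side"); P=pts("side",d,np.ones(d.shape,bool)); x=(P-H)@U; y=(P-H)@[-U[1],U[0],0]; h=P[:,2]-.05
    m=(abs(x)<.08)&(abs(y)<.11)&(h>.03)&(h<.155); k=np.polyfit(h[m],x[m],1); return np.pi/2+np.arctan(k[0])
def boxpt(x,y,z): return H-[0,0,.05]+U*(x-.085)+np.array([-U[1],U[0],0])*y+[0,0,z]
TC=np.array([.5074,-.006,0]); TY=-.1
def traypt(x,y,z): return TC+np.array([np.cos(TY)*x-np.sin(TY)*y,np.sin(TY)*x+np.cos(TY)*y,z])
def blanks(tag=None):
    """bars on the mat: blob mask from the side view (clean there), xy on the plane z=.019"""
    out=[]
    im,d=shot("top",tag); hsv=cv2.cvtColor(im,cv2.COLOR_RGB2HSV)
    w=((hsv[...,2]>120)&((hsv[...,0]<35)|(hsv[...,1]<70))).astype(np.uint8)
    w[:,:294]=0;w[:,418:]=0;w[:173]=0;w[291:]=0
    k,l,s,c=cv2.connectedComponentsWithStats(w)
    for i in range(1,k):
        if s[i,4]<40: continue
        ct=cv2.findContours((l==i).astype(np.uint8),0,1)[0][0][:,0]
        W=plane("top",ct,.019)[:,:2].astype(np.float32)*1000; r=cv2.minAreaRect(W); bx=cv2.boxPoints(r)
        e=bx[1]-bx[0] if np.linalg.norm(bx[1]-bx[0])>np.linalg.norm(bx[2]-bx[1]) else bx[2]-bx[1]
        P=pts("top",d,l==i)
        out.append((c[i].round(),np.round(r[0],1),sorted(np.round(r[1])),round(float(np.arctan2(e[1],e[0])%np.pi),3),round(float(np.median(P[:,2])),4)))
    return out
E
python3 - <<'E'
from h import *
np.set_printoptions(precision=3,suppress=True)
print(lidangle()); p,r,s=now(); print(p,r.as_quat(),s["joint_pos"])
for b in blanks(): print(b)
print("box ctr",boxpt(0,0,0))
E
```

```text
1.7534260350474804
[0.61  0.258 0.353] [0.632 0.702 0.244 0.218] [ 0.511  0.078 -0.094  0.771 -0.244  1.898]
(array([296., 200.]), array([557. , -97.4]), [np.float64(15.0), np.float64(168.0)], 0.006, 0.0004)
(array([402., 214.]), array([ 500.6, -283.8]), [np.float64(223.0), np.float64(285.0)], 0.013, 0.0001)
(array([318., 195.]), array([ 591.9, -146.2]), [np.float64(20.0), np.float64(64.0)], 0.18, 0.0189)
(array([401., 199.]), array([ 579.1, -351.2]), [np.float64(19.0), np.float64(38.0)], 1.2, 0.019)
(array([312., 232.]), array([ 497.5, -132.9]), [np.float64(19.0), np.float64(64.0)], 1.93, 0.0187)
(array([354., 231.]), array([ 499.7, -235.8]), [np.float64(19.0), np.float64(63.0)], 1.773, 0.0183)
(array([398., 234.]), array([ 494. , -343.1]), [np.float64(19.0), np.float64(64.0)], 1.576, 0.0189)
(array([355., 273.]), array([ 400.5, -236.7]), [np.float64(19.0), np.float64(63.0)], 0.754, 0.0193)
(array([391., 272.]), array([ 402.3, -324.5]), [np.float64(30.0), np.float64(69.0)], 0.58, 0.0189)
box ctr [0.551 0.249 0.   ]
```

```bash
cat >> h.py <<'E'
def job_(pick,phi,place,yawp,zg=.005,zrel=.012,zt=.11):
    """prints A (to above), B (down), C (from lifted at zt to above place), D (down)"""
    p,r,s=now(); a=np.r_[pick,zt]; ra=pose(phi)
    show("A",p,r,[(a,ra)]); show("B",a,ra,[(np.r_[pick,zg],ra)])
    q=np.r_[place[:2],zt]; rq=pose(yawp); show("C",a,ra,[(q,rq)]); show("D",q,rq,[(np.r_[place[:2],zrel],rq)])
E
python3 - <<'E'
from h import *
np.set_printoptions(precision=3,suppress=True)
job_([.4138,-.1426],1.93,traypt(-.005,-.027,0),np.pi/2+TY)
E
```

```text
A
   [-37.86 -33.62   4.1    0.67   0.08  -0.24]
B
   [-0.  -0.  10.5  0.   0.   0. ]
C
   [ 7.3  11.92  0.    0.   -0.    0.46]
D
   [ 0.  -0.   9.8  0.   0.   0. ]
```

Request:
arm_command(increments=[{"dx": -38,"dy": -33.6,"dz": 4.1,"wx": 0.67,"wy": 0.08,"wz": -0.24,"grip": 3.6},{"dx": -38,"dy": -33.6,"dz": 4.1,"wx": 0.67,"wy": 0.08,"wz": -0.24,"grip": 3.6},{"dx": -38,"dy": -33.6,"dz": 4.1,"wx": 0.67,"wy": 0.08,"wz": -0.24,"grip": 3.6},{"dx": -38,"dy": -33.6,"dz": 4.1,"wx": 0.67,"wy": 0.08,"wz": -0.24,"grip": 3.6},{"dx": -38,"dy": -33.6,"dz": 4.1,"wx": 0.67,"wy": 0.08,"wz": -0.24,"grip": 3.6},{"dx": -38,"dy": -33.6,"dz": 4.1,"wx": 0.67,"wy": 0.08,"wz": -0.24,"grip": 3.6},{"dx": -38,"dy": -33.6,"dz": 4.1,"wx": 0.67,"wy": 0.08,"wz": -0.24,"grip": 3.6},{"dx": -38,"dy": -33.6,"dz": 4.1,"wx": 0.67,"wy": 0.08,"wz": -0.24,"grip": 3.6},{"dx": -38,"dy": -33.6,"dz": 4.1,"wx": 0.67,"wy": 0.08,"wz": -0.24,"grip": 3.6},{"dx": -38,"dy": -33.6,"dz": 4.1,"wx": 0.67,"wy": 0.08,"wz": -0.24,"grip": 3.6}])

```text
clock: 7.75
eef_pos: [0.414, -0.1402, 0.1098]
tool_rot: [0.572, 0.82, -0.006, -0.004]
ft_force: [1.9, -0.6, 0.3]
grip_width: 0.036
grasp_force: 0.0
```

```bash
python3 - <<'E'
from h import *
np.set_printoptions(precision=3,suppress=True)
print(lidangle())
p,r,s=now(); print(p,r.as_quat())
job_([.4138,-.1426],1.93,traypt(-.005,-.027,0),np.pi/2+TY)
E
```

```text
1.7533987685821593
[ 0.408 -0.144  0.106] [ 0.575  0.818 -0.009 -0.007]
A
   [-0.03  0.58 -0.4  -0.02 -0.   -0.01]
B
   [-0.  -0.  10.5  0.   0.   0. ]
C
   [ 7.3  11.92  0.    0.   -0.    0.46]
D
   [ 0.  -0.   9.8  0.   0.   0. ]
```

Request:
arm_command(increments=[{"dx": 0,"dy": 0,"dz": 2,"wx": 0,"wy": 0,"wz": 0,"grip": 3.6},{"dx": 0,"dy": 0,"dz": 5,"wx": 0,"wy": 0,"wz": 0,"grip": 3.6},{"dx": 0,"dy": 0,"dz": 8,"wx": 0,"wy": 0,"wz": 0,"grip": 3.6},{"dx": 0,"dy": 0,"dz": 9.5,"wx": 0,"wy": 0,"wz": 0,"grip": 3.6},{"dx": 0,"dy": 0,"dz": 9.5,"wx": 0,"wy": 0,"wz": 0,"grip": 3.6},{"dx": 0,"dy": 0,"dz": 9.5,"wx": 0,"wy": 0,"wz": 0,"grip": 3.6}])

```text
clock: 8.4
eef_pos: [0.4138, -0.1392, 0.0161]
tool_rot: [0.572, 0.82, -0.006, -0.004]
ft_force: [0.1, 0.1, -0.6]
grip_width: 0.036
grasp_force: 0.0
```

```bash
python3 - <<'E'
from h import *
np.set_printoptions(precision=3,suppress=True)
p,r,s=now(); print(p,r.as_quat(),s["joint_vel"])
show("to",p,r,[([.4138,-.1426,.005],pose(1.93))])
E
```

```text
[ 0.414 -0.139  0.016] [ 0.572  0.82  -0.006 -0.004] [ 0.002 -0.025  0.022  0.003 -0.002 -0.002]
to
   [-0.32 -0.11  1.12 -0.01 -0.   -0.01]
```

Request:
arm_command(increments=[{"dx": -0.3,"dy": -0.1,"dz": 0.6,"wx": -0.01,"wy": 0,"wz": -0.01,"grip": 3.6},{"dx": -0.3,"dy": -0.1,"dz": 1.1,"wx": -0.01,"wy": 0,"wz": -0.01,"grip": 3.6},{"dx": -0.3,"dy": -0.1,"dz": 1.1,"wx": -0.01,"wy": 0,"wz": -0.01,"grip": 1.2},{"dx": -0.3,"dy": -0.1,"dz": 1.1,"wx": -0.01,"wy": 0,"wz": -0.01,"grip": 1.2},{"dx": -0.3,"dy": -0.1,"dz": 1.1,"wx": -0.01,"wy": 0,"wz": -0.01,"grip": 1.2},{"dx": -0.3,"dy": -0.1,"dz": 1.1,"wx": -0.01,"wy": 0,"wz": -0.01,"grip": 1.2},{"dx": -0.3,"dy": -0.1,"dz": -2,"wx": -0.01,"wy": 0,"wz": -0.01,"grip": 1.2},{"dx": -0.3,"dy": -0.1,"dz": -6,"wx": -0.01,"wy": 0,"wz": -0.01,"grip": 1.2},{"dx": -0.3,"dy": -0.1,"dz": -9.4,"wx": -0.01,"wy": 0,"wz": -0.01,"grip": 1.2},{"dx": -0.3,"dy": -0.1,"dz": -9.4,"wx": -0.01,"wy": 0,"wz": -0.01,"grip": 1.2}])

```text
clock: 9.4
eef_pos: [0.4188, -0.1432, 0.115]
tool_rot: [0.568, 0.823, -0.0, 0.004]
ft_force: [1.3, -0.2, -0.2]
grip_width: 0.016
grasp_force: 64.4
```

Request:
arm_command(increments=[{"dx": 2,"dy": 3,"dz": 0,"wx": 0,"wy": 0,"wz": 0.12,"grip": 1.2},{"dx": 4,"dy": 6,"dz": 0,"wx": 0,"wy": 0,"wz": 0.24,"grip": 1.2},{"dx": 6,"dy": 10,"dz": 0,"wx": 0,"wy": 0,"wz": 0.36,"grip": 1.2},{"dx": 7.3,"dy": 11.9,"dz": 0,"wx": 0,"wy": 0,"wz": 0.46,"grip": 1.2},{"dx": 7.3,"dy": 11.9,"dz": 0,"wx": 0,"wy": 0,"wz": 0.46,"grip": 1.2},{"dx": 7.3,"dy": 11.9,"dz": 3,"wx": 0,"wy": 0,"wz": 0.46,"grip": 1.2},{"dx": 7.3,"dy": 11.9,"dz": 6,"wx": 0,"wy": 0,"wz": 0.46,"grip": 1.2},{"dx": 7.3,"dy": 11.9,"dz": 6,"wx": 0,"wy": 0,"wz": 0.46,"grip": 1.2}])

```text
clock: 10.2
eef_pos: [0.4953, -0.0318, 0.0458]
tool_rot: [0.74, 0.672, -0.005, -0.004]
ft_force: [-0.9, -0.3, -0.6]
grip_width: 0.016
grasp_force: 64.4
```

```bash
python3 - <<'E'
from h import *
np.set_printoptions(precision=3,suppress=True)
p,r,s=now(); print(p,r.as_quat(),s["joint_vel"])
show("to",p,r,[(traypt(-.005,-.027,.012),pose(np.pi/2+TY))])
shot("side","side2")
E
```

```text
[ 0.495 -0.032  0.046] [ 0.74   0.672 -0.005 -0.004] [-0.004 -0.044  0.068  0.071  0.003  0.006]
to
   [-0.01  0.49  3.37 -0.01  0.    0.  ]
```

View pics/side2.png

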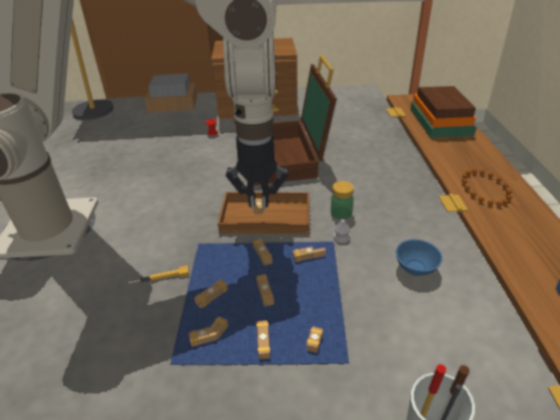

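The short blank is held over the tray (pixel 260,200). I lower it and release.

Request:
arm_command(increments=[{"dx": 0,"dy": 0.5,"dz": 2,"wx": -0.01,"wy": 0,"wz": 0,"grip": 1.2},{"dx": 0,"dy": 0.5,"dz": 3.5,"wx": -0.01,"wy": 0,"wz": 0,"grip": 1.2},{"dx": 0,"dy": 0.5,"dz": 3.5,"wx": -0.01,"wy": 0,"wz": 0,"grip": 1.2},{"dx": 0,"dy": 0.5,"dz": 3.5,"wx": -0.01,"wy": 0,"wz": 0,"grip": 2.8},{"dx": 0,"dy": 0.5,"dz": 3.5,"wx": -0.01,"wy": 0,"wz": 0,"grip": 2.8},{"dx": 0,"dy": 0.5,"dz": 3.5,"wx": -0.01,"wy": 0,"wz": 0,"grip": 2.8},{"dx": 0,"dy": 0.5,"dz": 0,"wx": -0.01,"wy": 0,"wz": 0,"grip": 2.8},{"dx": 0,"dy": 0.5,"dz": -4,"wx": -0.01,"wy": 0,"wz": 0,"grip": 2.8},{"dx": 0,"dy": 0.5,"dz": -6.5,"wx": -0.01,"wy": 0,"wz": 0,"grip": 3.6},{"dx": 0,"dy": 0.5,"dz": -6.5,"wx": -0.01,"wy": 0,"wz": 0,"grip": 3.6}])

```text
clock: 11.25
eef_pos: [0.509, -0.0322, 0.12]
tool_rot: [0.74, 0.672, 0.005, 0.007]
ft_force: [1.5, 0.1, 0.3]
grip_width: 0.0362
grasp_force: 0.0
```

```bash
python3 - <<'E'
from h import *
np.set_printoptions(precision=3,suppress=True)
p,r,s=now(); print(p,r.as_quat())
for b in blanks(): print(b)
job_([.5791,-.3512],1.2,traypt(-.005,.027,0),np.pi/2+TY,zt=.09)
E
```

```text
[ 0.509 -0.032  0.12 ] [0.74  0.672 0.005 0.007]
(array([403., 215.]), array([ 500.7, -292.4]), [np.float64(206.0), np.float64(285.0)], 0.014, -0.0001)
(array([294., 197.]), array([573.7, -92.4]), [np.float64(5.0), np.float64(129.0)], 0.006, 0.5659)
(array([318., 195.]), array([ 591.5, -145.7]), [np.float64(20.0), np.float64(64.0)], 0.206, 0.019)
(array([401., 199.]), array([ 579.2, -351. ]), [np.float64(19.0), np.float64(37.0)], 1.2, 0.019)
(array([403., 234.]), array([ 494.1, -355.3]), [np.float64(19.0), np.float64(40.0)], 1.576, 0.0191)
(array([348., 266.]), array([ 415.9, -222.2]), [np.float64(19.0), np.float64(20.0)], 0.782, 0.0193)
A
   [-31.07  10.17   2.96   0.01  -0.     0.27]
B
   [-0.  -0.   8.5  0.   0.   0. ]
C
   [ 32.04 -20.4   -0.     0.     0.    -0.27]
D
   [ 0.  -0.   7.8  0.   0.   0. ]
```

Request:
arm_command(increments=[{"dx": -30.9,"dy": 11.1,"dz": 0,"wx": 0,"wy": 0,"wz": 0.27,"grip": 3.6},{"dx": -30.9,"dy": 11.1,"dz": 0,"wx": 0,"wy": 0,"wz": 0.27,"grip": 3.6},{"dx": -30.9,"dy": 11.1,"dz": 0,"wx": 0,"wy": 0,"wz": 0.27,"grip": 3.6},{"dx": -30.9,"dy": 11.1,"dz": 0,"wx": 0,"wy": 0,"wz": 0.27,"grip": 3.6},{"dx": -30.9,"dy": 11.1,"dz": 0,"wx": 0,"wy": 0,"wz": 0.27,"grip": 3.6},{"dx": -30.9,"dy": 11.1,"dz": 0,"wx": 0,"wy": 0,"wz": 0.27,"grip": 3.6},{"dx": -30.9,"dy": 11.1,"dz": 0,"wx": 0,"wy": 0,"wz": 0.27,"grip": 3.6},{"dx": -30.9,"dy": 11.1,"dz": 6,"wx": 0,"wy": 0,"wz": 0.27,"grip": 3.6},{"dx": -30.9,"dy": 11.1,"dz": 6,"wx": 0,"wy": 0,"wz": 0.27,"grip": 3.6},{"dx": -30.9,"dy": 11.1,"dz": 6,"wx": 0,"wy": 0,"wz": 0.27,"grip": 3.6}])

```text
clock: 12.3
eef_pos: [0.5831, -0.3483, 0.0517]
tool_rot: [0.824, 0.566, -0.0, -0.002]
ft_force: [-0.3, 0.3, -0.7]
grip_width: 0.0359
grasp_force: 0.0
```

```bash
cat >> h.py <<'E'
def at(p,yaw):
    q,r,s=now(); print(q.round(4),s["joint_vel"].round(2)[:4]); show("fix",q,r,[(p,pose(yaw))])
E
python3 - <<'E'
from h import *
np.set_printoptions(precision=3,suppress=True)
at([.5791,-.3512,.005],1.2)
E
```

```text
[ 0.583 -0.348  0.052] [ 0.02 -0.06  0.06  0.02]
fix
   [-0.43 -0.25  4.67 -0.   -0.    0.  ]
```

Request:
arm_command(increments=[{"dx": -0.4,"dy": -0.2,"dz": 2,"wx": 0,"wy": 0,"wz": 0,"grip": 3.6},{"dx": -0.4,"dy": -0.2,"dz": 4.6,"wx": 0,"wy": 0,"wz": 0,"grip": 3.6},{"dx": -0.4,"dy": -0.2,"dz": 4.6,"wx": 0,"wy": 0,"wz": 0,"grip": 3.6},{"dx": -0.4,"dy": -0.2,"dz": 4.6,"wx": 0,"wy": 0,"wz": 0,"grip": 1.2},{"dx": -0.4,"dy": -0.2,"dz": 4.6,"wx": 0,"wy": 0,"wz": 0,"grip": 1.2},{"dx": -0.4,"dy": -0.2,"dz": 4.6,"wx": 0,"wy": 0,"wz": 0,"grip": 1.2},{"dx": -0.4,"dy": -0.2,"dz": 4.6,"wx": 0,"wy": 0,"wz": 0,"grip": 1.2},{"dx": -0.4,"dy": -0.2,"dz": 0,"wx": 0,"wy": 0,"wz": 0,"grip": 1.2},{"dx": -0.4,"dy": -0.2,"dz": -3.9,"wx": 0,"wy": 0,"wz": 0,"grip": 1.2},{"dx": -0.4,"dy": -0.2,"dz": -3.9,"wx": 0,"wy": 0,"wz": 0,"grip": 1.2}])

```text
clock: 13.3
eef_pos: [0.587, -0.3558, 0.1036]
tool_rot: [0.824, 0.566, 0.005, 0.009]
ft_force: [1.0, -0.4, 0.9]
grip_width: 0.0158
grasp_force: 59.5
```

Request:
arm_command(increments=[{"dx": 32,"dy": -20.4,"dz": -1,"wx": 0,"wy": 0,"wz": -0.27,"grip": 1.2},{"dx": 32,"dy": -20.4,"dz": -1,"wx": 0,"wy": 0,"wz": -0.27,"grip": 1.2},{"dx": 32,"dy": -20.4,"dz": -1,"wx": 0,"wy": 0,"wz": -0.27,"grip": 1.2},{"dx": 32,"dy": -20.4,"dz": -1,"wx": 0,"wy": 0,"wz": -0.27,"grip": 1.2},{"dx": 32,"dy": -20.4,"dz": -1,"wx": 0,"wy": 0,"wz": -0.27,"grip": 1.2},{"dx": 32,"dy": -20.4,"dz": -1,"wx": 0,"wy": 0,"wz": -0.27,"grip": 1.2},{"dx": 32,"dy": -20.4,"dz": -1,"wx": 0,"wy": 0,"wz": -0.27,"grip": 1.2},{"dx": 32,"dy": -20.4,"dz": -1,"wx": 0,"wy": 0,"wz": -0.27,"grip": 1.2},{"dx": 32,"dy": -20.4,"dz": 3,"wx": 0,"wy": 0,"wz": -0.27,"grip": 1.2},{"dx": 32,"dy": -20.4,"dz": 3,"wx": 0,"wy": 0,"wz": -0.27,"grip": 1.2}])

```text
clock: 14.3
eef_pos: [0.5034, 0.0195, 0.0605]
tool_rot: [0.74, 0.673, -0.001, 0.001]
ft_force: [-1.1, -0.1, -0.4]
grip_width: 0.0157
grasp_force: 59.5
```

```bash
python3 - <<'E'
from h import *
np.set_printoptions(precision=3,suppress=True)
at(traypt(-.005,.027,.011),np.pi/2+TY); print(monitor.get_obs()["grip_width"])
E
```

```text
[0.503 0.019 0.06 ] [-0.03 -0.03  0.06  0.09]
fix
   [ 0.22  0.15  4.95 -0.    0.    0.01]
0.015720922274963797
```

Request:
arm_command(increments=[{"dx": 0.2,"dy": 0.1,"dz": 2,"wx": 0,"wy": 0,"wz": 0.01,"grip": 1.2},{"dx": 0.2,"dy": 0.1,"dz": 4.9,"wx": 0,"wy": 0,"wz": 0.01,"grip": 1.2},{"dx": 0.2,"dy": 0.1,"dz": 4.9,"wx": 0,"wy": 0,"wz": 0.01,"grip": 1.2},{"dx": 0.2,"dy": 0.1,"dz": 4.9,"wx": 0,"wy": 0,"wz": 0.01,"grip": 2.8},{"dx": 0.2,"dy": 0.1,"dz": 4.9,"wx": 0,"wy": 0,"wz": 0.01,"grip": 2.8},{"dx": 0.2,"dy": 0.1,"dz": 4.9,"wx": 0,"wy": 0,"wz": 0.01,"grip": 2.8},{"dx": 0.2,"dy": 0.1,"dz": 1,"wx": 0,"wy": 0,"wz": 0.01,"grip": 2.8},{"dx": 0.2,"dy": 0.1,"dz": -3,"wx": 0,"wy": 0,"wz": 0.01,"grip": 2.8},{"dx": 0.2,"dy": 0.1,"dz": -5,"wx": 0,"wy": 0,"wz": 0.01,"grip": 3.4},{"dx": 0.2,"dy": 0.1,"dz": -5,"wx": 0,"wy": 0,"wz": 0.01,"grip": 3.4}])

```text
clock: 15.3
eef_pos: [0.5113, 0.0206, 0.1185]
tool_rot: [0.744, 0.668, 0.005, 0.006]
ft_force: [1.0, -0.2, -0.1]
grip_width: 0.0337
grasp_force: 0.0
```

Request:
arm_command(increments=[{"dx": -16.1,"dy": 9.2,"dz": 0,"wx": 0,"wy": 0,"wz": 1.28,"grip": 3.4},{"dx": -16.1,"dy": 9.2,"dz": 0,"wx": 0,"wy": 0,"wz": 1.28,"grip": 3.4},{"dx": -16.1,"dy": 9.2,"dz": 0,"wx": 0,"wy": 0,"wz": 1.28,"grip": 3.4},{"dx": -16.1,"dy": 9.2,"dz": 0,"wx": 0,"wy": 0,"wz": 1.28,"grip": 3.4},{"dx": -16.1,"dy": 9.2,"dz": 0,"wx": 0,"wy": 0,"wz": 1.28,"grip": 3.4},{"dx": -16.1,"dy": 9.2,"dz": 0,"wx": 0,"wy": 0,"wz": 1.28,"grip": 3.4},{"dx": -16.1,"dy": 9.2,"dz": 0,"wx": 0,"wy": 0,"wz": 1.28,"grip": 3.4},{"dx": -16.1,"dy": 9.2,"dz": 0,"wx": 0,"wy": 0,"wz": 1.28,"grip": 3.4},{"dx": -16.1,"dy": 9.2,"dz": 0,"wx": 0,"wy": 0,"wz": 1.28,"grip": 3.4},{"dx": -16.1,"dy": 9.2,"dz": 3,"wx": 0,"wy": 0,"wz": 1.28,"grip": 3.4}])

```text
clock: 16.3
eef_pos: [0.5858, -0.1503, 0.088]
tool_rot: [0.996, 0.091, 0.007, 0.003]
ft_force: [0.5, 0.3, -0.0]
grip_width: 0.0338
grasp_force: 0.0
```

```bash
python3 - <<'E'
from h import *
np.set_printoptions(precision=3,suppress=True)
at([.581,-.148,.005],.19); print(monitor.get_obs()["joint_pos"][5])
a=np.array([.581,-.148,.1]);q=traypt(-.062,0,.06); show("C",a,pose(.19),[(q,pose(np.pi/2+TY))])
E
```

```text
[ 0.586 -0.15   0.088] [ 0.    0.3  -0.47 -0.72]
fix
   [-0.54 -0.37  8.29  0.01 -0.01 -0.01]
2.708237216664108
C
   [-10.49 -17.11   4.     0.     0.    -1.28]
```

Request:
arm_command(increments=[{"dx": -0.2,"dy": -0.2,"dz": 2,"wx": 0,"wy": 0,"wz": 0,"grip": 3.4},{"dx": -0.2,"dy": -0.2,"dz": 5,"wx": 0,"wy": 0,"wz": 0,"grip": 3.4},{"dx": -0.2,"dy": -0.2,"dz": 5,"wx": 0,"wy": 0,"wz": 0,"grip": 3.4},{"dx": -0.2,"dy": -0.2,"dz": 5,"wx": 0,"wy": 0,"wz": 0,"grip": 3.4},{"dx": -0.2,"dy": -0.2,"dz": 5,"wx": 0,"wy": 0,"wz": 0,"grip": 3.4}])

```text
clock: 16.8
eef_pos: [0.5818, -0.1483, 0.0361]
tool_rot: [0.996, 0.092, 0.004, 0.002]
ft_force: [0.4, -0.6, 0.2]
grip_width: 0.0341
grasp_force: 0.0
```

```bash
python3 - <<'E'
from h import *
np.set_printoptions(precision=3,suppress=True)
at([.581,-.148,.005],.19)
E
```

```text
[ 0.582 -0.148  0.036] [ 0.   -0.01  0.01 -0.  ]
fix
   [-0.1  -0.05  3.11  0.   -0.01 -0.01]
```

Request:
arm_command(increments=[{"dx": -0.1,"dy": 0,"dz": 2,"wx": 0,"wy": 0,"wz": 0,"grip": 3.4},{"dx": -0.1,"dy": 0,"dz": 3.1,"wx": 0,"wy": -0.01,"wz": -0.01,"grip": 3.4},{"dx": -0.1,"dy": 0,"dz": 3.1,"wx": 0,"wy": -0.01,"wz": -0.01,"grip": 1.2},{"dx": -0.1,"dy": 0,"dz": 3.1,"wx": 0,"wy": -0.01,"wz": -0.01,"grip": 1.2},{"dx": -0.1,"dy": 0,"dz": 3.1,"wx": 0,"wy": -0.01,"wz": -0.01,"grip": 1.2},{"dx": -0.1,"dy": 0,"dz": 3.1,"wx": 0,"wy": -0.01,"wz": -0.01,"grip": 1.2},{"dx": -0.1,"dy": 0,"dz": 0,"wx": 0,"wy": -0.01,"wz": -0.01,"grip": 1.2},{"dx": -0.1,"dy": 0,"dz": -4,"wx": 0,"wy": -0.01,"wz": -0.01,"grip": 1.2},{"dx": -0.1,"dy": 0,"dz": -6.4,"wx": 0,"wy": -0.01,"wz": -0.01,"grip": 1.2},{"dx": -0.1,"dy": 0,"dz": -6.4,"wx": 0,"wy": -0.01,"wz": -0.01,"grip": 1.2}])

```text
clock: 17.8
eef_pos: [0.5827, -0.1489, 0.1039]
tool_rot: [0.995, 0.097, 0.003, 0.004]
ft_force: [0.9, 0.6, 0.4]
grip_width: 0.0161
grasp_force: 60.7
```

Request:
arm_command(increments=[{"dx": -10.5,"dy": -17.1,"dz": 0,"wx": 0,"wy": 0,"wz": -1.28,"grip": 1.2},{"dx": -10.5,"dy": -17.1,"dz": 0,"wx": 0,"wy": 0,"wz": -1.28,"grip": 1.2},{"dx": -10.5,"dy": -17.1,"dz": 0,"wx": 0,"wy": 0,"wz": -1.28,"grip": 1.2},{"dx": -10.5,"dy": -17.1,"dz": 0,"wx": 0,"wy": 0,"wz": -1.28,"grip": 1.2},{"dx": -10.5,"dy": -17.1,"dz": 0,"wx": 0,"wy": 0,"wz": -1.28,"grip": 1.2},{"dx": -10.5,"dy": -17.1,"dz": 0,"wx": 0,"wy": 0,"wz": -1.28,"grip": 1.2},{"dx": -10.5,"dy": -17.1,"dz": 0,"wx": 0,"wy": 0,"wz": -1.28,"grip": 1.2},{"dx": -10.5,"dy": -17.1,"dz": 0,"wx": 0,"wy": 0,"wz": -1.28,"grip": 1.2},{"dx": -10.5,"dy": -17.1,"dz": 0,"wx": 0,"wy": 0,"wz": -1.28,"grip": 1.2},{"dx": -10.5,"dy": -17.1,"dz": 0,"wx": 0,"wy": 0,"wz": -1.28,"grip": 1.2}])

```text
clock: 18.8
eef_pos: [0.4428, -0.0005, 0.098]
tool_rot: [0.741, 0.672, -0.003, 0.0]
ft_force: [0.0, 0.6, 1.0]
grip_width: 0.0165
grasp_force: 60.8
```

```bash
python3 - <<'E'
from h import *
np.set_printoptions(precision=3,suppress=True)
at(traypt(-.062,0,.011),np.pi/2+TY); print(monitor.get_obs()["grip_width"])
b=plane("top",[(394,276.7)],.019)[0]; print("bent dot",b)
E
```

```text
[ 0.443 -0.001  0.098] [-0.   -0.    0.01  0.  ]
fix
   [ 0.14  0.32  8.7  -0.    0.    0.  ]
0.016502589068688758
bent dot [ 0.391 -0.332  0.019]
```

Request:
arm_command(increments=[{"dx": 0.1,"dy": 0.3,"dz": 4,"wx": 0,"wy": 0,"wz": 0,"grip": 1.2},{"dx": 0.1,"dy": 0.3,"dz": 7,"wx": 0,"wy": 0,"wz": 0,"grip": 1.2},{"dx": 0.1,"dy": 0.3,"dz": 8.7,"wx": 0,"wy": 0,"wz": 0,"grip": 1.2},{"dx": 0.1,"dy": 0.3,"dz": 8.7,"wx": 0,"wy": 0,"wz": 0,"grip": 1.2},{"dx": 0.1,"dy": 0.3,"dz": 8.7,"wx": 0,"wy": 0,"wz": 0,"grip": 2.8},{"dx": 0.1,"dy": 0.3,"dz": 8.7,"wx": 0,"wy": 0,"wz": 0,"grip": 2.8},{"dx": 0.1,"dy": 0.3,"dz": 8.7,"wx": 0,"wy": 0,"wz": 0,"grip": 2.8},{"dx": 0.1,"dy": 0.3,"dz": 5,"wx": 0,"wy": 0,"wz": 0,"grip": 2.8},{"dx": 0.1,"dy": 0.3,"dz": 1,"wx": 0,"wy": 0,"wz": 0,"grip": 3.4},{"dx": 0.1,"dy": 0.3,"dz": 0,"wx": 0,"wy": 0,"wz": 0,"grip": 3.4}])

```text
clock: 19.8
eef_pos: [0.4499, 0.0003, 0.1034]
tool_rot: [0.741, 0.672, 0.001, 0.004]
ft_force: [0.6, -0.3, -0.4]
grip_width: 0.0343
grasp_force: 0.0
```

Request:
arm_command(increments=[{"dx": -33.6,"dy": -2.2,"dz": 0,"wx": 0,"wy": 0,"wz": 1.25,"grip": 3.4},{"dx": -33.6,"dy": -2.2,"dz": 0,"wx": 0,"wy": 0,"wz": 1.25,"grip": 3.4},{"dx": -33.6,"dy": -2.2,"dz": 0,"wx": 0,"wy": 0,"wz": 1.25,"grip": 3.4},{"dx": -33.6,"dy": -2.2,"dz": 0,"wx": 0,"wy": 0,"wz": 1.25,"grip": 3.4},{"dx": -33.6,"dy": -2.2,"dz": 0,"wx": 0,"wy": 0,"wz": 1.25,"grip": 3.4},{"dx": -33.6,"dy": -2.2,"dz": 0,"wx": 0,"wy": 0,"wz": 1.25,"grip": 3.4},{"dx": -33.6,"dy": -2.2,"dz": 0,"wx": 0,"wy": 0,"wz": 1.25,"grip": 3.4},{"dx": -33.6,"dy": -2.2,"dz": 0,"wx": 0,"wy": 0,"wz": 1.25,"grip": 3.4},{"dx": -33.6,"dy": -2.2,"dz": 2,"wx": 0,"wy": 0,"wz": 1.25,"grip": 3.4},{"dx": -33.6,"dy": -2.2,"dz": 4,"wx": 0,"wy": 0,"wz": 1.25,"grip": 3.4}])

```text
clock: 20.8
eef_pos: [0.3924, -0.3335, 0.0606]
tool_rot: [0.994, 0.111, -0.001, 0.003]
ft_force: [-0.4, 1.3, -0.2]
grip_width: 0.0343
grasp_force: 0.0
```

Request:
arm_command(increments=[{"dx": -33.6,"dy": -2.2,"dz": 0,"wx": 0,"wy": 0,"wz": 0,"grip": 99}])

```text
out of range
```

```bash
python3 - <<'E'
from h import *
np.set_printoptions(precision=3,suppress=True)
at([.390,-.332,.005],.218)
im,d=shot("side"); h,bl=blobs("side",im)
for m,c,a in bl:
    W=plane("side",[c],.017)[0]; print(c.round(),a,W.round(4))
cv2.imwrite("pics/s3.png",cv2.resize(im[170:380,160:380,::-1],None,fx=2.7,fy=2.7))
E
```

```text
[ 0.392 -0.334  0.061] [ 0.01  0.24 -0.27 -0.48]
fix
   [-0.19 -0.23  5.56  0.01  0.    0.  ]
[263. 251.] 166 [ 0.501 -0.141  0.017]
[265. 288.] 290 [ 0.501 -0.239  0.017]
[214. 288.] 216 [ 0.406 -0.232  0.017]
[214. 327.] 273 [ 0.412 -0.321  0.017]
[263. 337.] 381 [ 0.494 -0.347  0.017]
```

View pics/s3.png

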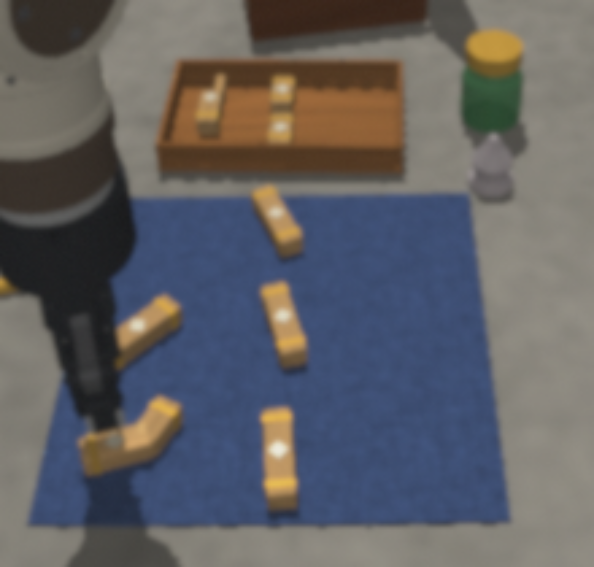

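The tray (around 280,110 in the crop) holds three faulty blanks in place. The gripper is over the bent one at (105,440).

Request:
arm_command(increments=[{"dx": -0.1,"dy": -0.2,"dz": 3,"wx": 0,"wy": 0,"wz": 0,"grip": 3.4},{"dx": -0.1,"dy": -0.2,"dz": 5.3,"wx": 0,"wy": 0,"wz": 0,"grip": 3.4},{"dx": -0.1,"dy": -0.2,"dz": 5.3,"wx": 0,"wy": 0,"wz": 0,"grip": 3.4},{"dx": -0.1,"dy": -0.2,"dz": 5.3,"wx": 0,"wy": 0,"wz": 0,"grip": 1.2},{"dx": -0.1,"dy": -0.2,"dz": 5.3,"wx": 0,"wy": 0,"wz": 0,"grip": 1.2},{"dx": -0.1,"dy": -0.2,"dz": 5.3,"wx": 0,"wy": 0,"wz": 0,"grip": 1.2},{"dx": -0.1,"dy": -0.2,"dz": 5.3,"wx": 0,"wy": 0,"wz": 0,"grip": 1.2},{"dx": -0.1,"dy": -0.2,"dz": 1,"wx": 0,"wy": 0,"wz": 0,"grip": 1.2},{"dx": -0.1,"dy": -0.2,"dz": -3,"wx": 0,"wy": 0,"wz": 0,"grip": 1.2},{"dx": -0.1,"dy": -0.2,"dz": -4.5,"wx": 0,"wy": 0,"wz": 0,"grip": 1.2}])

```text
clock: 21.85
eef_pos: [0.3928, -0.332, 0.1097]
tool_rot: [0.994, 0.112, 0.001, 0.005]
ft_force: [0.5, 0.4, 0.1]
grip_width: 0.0155
grasp_force: 60.3
```

```bash
python3 - <<'E'
from h import *
np.set_printoptions(precision=3,suppress=True)
q=traypt(.06,-.012,.1); print(q); show("C",np.array([.390,-.332,.1]),pose(.218),[(q,pose(np.pi/2+TY))])
b=boxpt(-.04,-.055,.1); print("box pts",b,boxpt(.012,-.055,0),boxpt(-.04,.055,0),boxpt(.012,.055,0))
E
```

```text
[ 0.566 -0.024  0.1  ]
C
   [ 23.84 -26.27  -0.     0.     0.    -1.25]
box pts [0.516 0.19  0.1  ] [0.568 0.195 0.   ] [0.505 0.299 0.   ] [0.557 0.305 0.   ]
```

Request:
arm_command(increments=[{"dx": 23.8,"dy": -26.3,"dz": 0,"wx": 0,"wy": 0,"wz": -1.25,"grip": 1.2},{"dx": 23.8,"dy": -26.3,"dz": 0,"wx": 0,"wy": 0,"wz": -1.25,"grip": 1.2},{"dx": 23.8,"dy": -26.3,"dz": 0,"wx": 0,"wy": 0,"wz": -1.25,"grip": 1.2},{"dx": 23.8,"dy": -26.3,"dz": 0,"wx": 0,"wy": 0,"wz": -1.25,"grip": 1.2},{"dx": 23.8,"dy": -26.3,"dz": 0,"wx": 0,"wy": 0,"wz": -1.25,"grip": 1.2},{"dx": 23.8,"dy": -26.3,"dz": 0,"wx": 0,"wy": 0,"wz": -1.25,"grip": 1.2},{"dx": 23.8,"dy": -26.3,"dz": 0,"wx": 0,"wy": 0,"wz": -1.25,"grip": 1.2},{"dx": 23.8,"dy": -26.3,"dz": 0,"wx": 0,"wy": 0,"wz": -1.25,"grip": 1.2},{"dx": 23.8,"dy": -26.3,"dz": 0,"wx": 0,"wy": 0,"wz": -1.25,"grip": 1.2},{"dx": 23.8,"dy": -26.3,"dz": 3,"wx": 0,"wy": 0,"wz": -1.25,"grip": 1.2}])

```text
clock: 22.85
eef_pos: [0.5686, -0.0202, 0.0774]
tool_rot: [0.74, 0.673, 0.001, 0.004]
ft_force: [0.1, 0.5, -0.5]
grip_width: 0.0166
grasp_force: 60.3
```

Request:
arm_command(increments=[{"dx": 0,"dy": 0,"dz": 1,"wx": 0,"wy": 0,"wz": 0,"grip": 1.2},{"dx": 0,"dy": 0,"dz": 1,"wx": 0,"wy": 0,"wz": 0,"grip": 1.2},{"dx": 0,"dy": 0,"dz": 1,"wx": 0,"wy": 0,"wz": 0,"grip": 1.2}])

```text
clock: 23.15
eef_pos: [0.5642, -0.0214, 0.0637]
tool_rot: [0.741, 0.672, -0.003, 0.001]
ft_force: [0.1, -0.3, 0.1]
grip_width: 0.0163
grasp_force: 60.3
```

```bash
python3 - <<'E'
from h import *
np.set_printoptions(precision=3,suppress=True)
at(traypt(.06,-.012,.011),np.pi/2+TY); print(monitor.get_obs()["grip_width"])
E
```

```text
[ 0.564 -0.021  0.064] [-0.   -0.01  0.02 -0.  ]
fix
   [-0.21  0.21  5.27 -0.    0.    0.  ]
0.01628853833871394
```

Request:
arm_command(increments=[{"dx": -0.2,"dy": 0.2,"dz": 3,"wx": 0,"wy": 0,"wz": 0,"grip": 1.2},{"dx": -0.2,"dy": 0.2,"dz": 5.2,"wx": 0,"wy": 0,"wz": 0,"grip": 1.2},{"dx": -0.2,"dy": 0.2,"dz": 5.2,"wx": 0,"wy": 0,"wz": 0,"grip": 1.2},{"dx": -0.2,"dy": 0.2,"dz": 5.2,"wx": 0,"wy": 0,"wz": 0,"grip": 2.8},{"dx": -0.2,"dy": 0.2,"dz": 5.2,"wx": 0,"wy": 0,"wz": 0,"grip": 2.8},{"dx": -0.2,"dy": 0.2,"dz": 5.2,"wx": 0,"wy": 0,"wz": 0,"grip": 2.8},{"dx": -0.2,"dy": 0.2,"dz": 2,"wx": 0,"wy": 0,"wz": 0,"grip": 2.8},{"dx": -0.2,"dy": 0.2,"dz": -2,"wx": 0,"wy": 0,"wz": 0,"grip": 3.4},{"dx": -0.2,"dy": 0.2,"dz": -3.7,"wx": 0,"wy": 0,"wz": 0,"grip": 3.4},{"dx": -0.2,"dy": 0.2,"dz": -3.7,"wx": 0,"wy": 0,"wz": 0,"grip": 3.4}])

```text
clock: 24.15
eef_pos: [0.569, -0.0232, 0.1047]
tool_rot: [0.74, 0.672, 0.0, 0.004]
ft_force: [-0.4, -0.4, 0.1]
grip_width: 0.0342
grasp_force: 0.0
```

Request:
arm_command(increments=[{"dx": -11.5,"dy": -5.7,"dz": 0,"wx": 0,"wy": 0,"wz": -0.46,"grip": 3.4},{"dx": -11.5,"dy": -5.7,"dz": 0,"wx": 0,"wy": 0,"wz": -0.46,"grip": 3.4},{"dx": -11.5,"dy": -5.7,"dz": 0,"wx": 0,"wy": 0,"wz": -0.46,"grip": 3.4},{"dx": -11.5,"dy": -5.7,"dz": 0,"wx": 0,"wy": 0,"wz": -0.46,"grip": 3.4},{"dx": -11.5,"dy": -5.7,"dz": 2,"wx": 0,"wy": 0,"wz": -0.46,"grip": 3.4},{"dx": -11.5,"dy": -5.7,"dz": 4.5,"wx": 0,"wy": 0,"wz": -0.46,"grip": 3.4},{"dx": -11.5,"dy": -5.7,"dz": 4.5,"wx": 0,"wy": 0,"wz": -0.46,"grip": 3.4},{"dx": -11.5,"dy": -5.7,"dz": 4.5,"wx": 0,"wy": 0,"wz": -0.46,"grip": 3.4},{"dx": -11.5,"dy": -5.7,"dz": 4.5,"wx": 0,"wy": 0,"wz": -0.46,"grip": 3.4}])

```text
clock: 25.05
eef_pos: [0.499, -0.1321, 0.0568]
tool_rot: [0.568, 0.823, -0.002, 0.001]
ft_force: [0.2, -0.5, 0.6]
grip_width: 0.0341
grasp_force: 0.0
```

```bash
python3 - <<'E'
from h import *
np.set_printoptions(precision=3,suppress=True)
at([.4975,-.1329,.005],1.93)
im,d=shot("side"); h,bl=blobs("side",im)
for m,c,a in bl: print(c.round(),a,plane("side",[c],.017)[0].round(4))
q=boxpt(-.04,-.055,.1); show("C",np.array([.4975,-.1329,.1]),pose(1.93),[(q,pose(1.671))]); print(q)
E
```

```text
[ 0.499 -0.132  0.057] [-0.   -0.01  0.01 -0.  ]
fix
   [-0.   -0.15  5.18 -0.    0.    0.  ]
C
   [29.56 13.12  0.    0.   -0.    0.26]
[0.516 0.19  0.1  ]
```

Request:
arm_command(increments=[{"dx": 0,"dy": -0.1,"dz": 3,"wx": 0,"wy": 0,"wz": 0,"grip": 3.4},{"dx": 0,"dy": -0.1,"dz": 5.2,"wx": 0,"wy": 0,"wz": 0,"grip": 3.4},{"dx": 0,"dy": -0.1,"dz": 5.2,"wx": 0,"wy": 0,"wz": 0,"grip": 3.4},{"dx": 0,"dy": -0.1,"dz": 5.2,"wx": 0,"wy": 0,"wz": 0,"grip": 1.2},{"dx": 0,"dy": -0.1,"dz": 5.2,"wx": 0,"wy": 0,"wz": 0,"grip": 1.2},{"dx": 0,"dy": -0.1,"dz": 5.2,"wx": 0,"wy": 0,"wz": 0,"grip": 1.2},{"dx": 0,"dy": -0.1,"dz": 5.2,"wx": 0,"wy": 0,"wz": 0,"grip": 1.2},{"dx": 0,"dy": -0.1,"dz": 1,"wx": 0,"wy": 0,"wz": 0,"grip": 1.2},{"dx": 0,"dy": -0.1,"dz": -3,"wx": 0,"wy": 0,"wz": 0,"grip": 1.2},{"dx": 0,"dy": -0.1,"dz": -5.3,"wx": 0,"wy": 0,"wz": 0,"grip": 1.2}])

```text
clock: 26.1
eef_pos: [0.4985, -0.1328, 0.1119]
tool_rot: [0.568, 0.823, -0.002, 0.002]
ft_force: [0.5, -0.5, 0.0]
grip_width: 0.0165
grasp_force: 60.3
```

Request:
arm_command(increments=[{"dx": 29.6,"dy": 13.1,"dz": 0,"wx": 0,"wy": 0,"wz": 0.26,"grip": 1.2},{"dx": 29.6,"dy": 13.1,"dz": 0,"wx": 0,"wy": 0,"wz": 0.26,"grip": 1.2},{"dx": 29.6,"dy": 13.1,"dz": 0,"wx": 0,"wy": 0,"wz": 0.26,"grip": 1.2},{"dx": 29.6,"dy": 13.1,"dz": 0,"wx": 0,"wy": 0,"wz": 0.26,"grip": 1.2},{"dx": 29.6,"dy": 13.1,"dz": 0,"wx": 0,"wy": 0,"wz": 0.26,"grip": 1.2},{"dx": 29.6,"dy": 13.1,"dz": 0,"wx": 0,"wy": 0,"wz": 0.26,"grip": 1.2},{"dx": 29.6,"dy": 13.1,"dz": 0,"wx": 0,"wy": 0,"wz": 0.26,"grip": 1.2},{"dx": 29.6,"dy": 13.1,"dz": 2,"wx": 0,"wy": 0,"wz": 0.26,"grip": 1.2},{"dx": 29.6,"dy": 13.1,"dz": 2,"wx": 0,"wy": 0,"wz": 0.26,"grip": 1.2},{"dx": 29.6,"dy": 13.1,"dz": 2,"wx": 0,"wy": 0,"wz": 0.26,"grip": 1.2}])

```text
clock: 27.1
eef_pos: [0.5136, 0.1902, 0.087]
tool_rot: [0.67, 0.743, -0.004, -0.0]
ft_force: [0.4, 0.2, -0.4]
grip_width: 0.0162
grasp_force: 60.3
```

```bash
python3 - <<'E'
from h import *
np.set_printoptions(precision=3,suppress=True)
at(boxpt(-.04,-.055,.012),1.671); print(monitor.get_obs()["grip_width"])
im,d=shot("side"); h,bl=blobs("side",im)
for m,c,a in bl: print(c.round(),a,plane("side",[c],.017)[0].round(4))
g=np.array([.4997,-.2358,.1]); q=boxpt(-.04,-.055,.1); show("A",q,pose(1.671),[(g,pose(1.773))]); show("C",g,pose(1.773),[(boxpt(.012,-.055,.1),pose(1.671))])
E
```

```text
[0.514 0.19  0.087] [-0.02 -0.02  0.02 -0.  ]
fix
   [-0.01  0.32  7.5  -0.01  0.    0.  ]
0.01619946170730369
[265. 288.] 290 [ 0.501 -0.239  0.017]
[210. 291.] 299 [ 0.4   -0.238  0.017]
[263. 337.] 386 [ 0.494 -0.347  0.017]
A
   [-42.2   -5.92  -0.     0.     0.    -0.1 ]
C
   [40.85 15.36  0.   -0.   -0.    0.1 ]
```

Request:
arm_command(increments=[{"dx": 0,"dy": 0.3,"dz": 3,"wx": 0,"wy": 0,"wz": 0,"grip": 1.2},{"dx": 0,"dy": 0.3,"dz": 6,"wx": 0,"wy": 0,"wz": 0,"grip": 1.2},{"dx": 0,"dy": 0.3,"dz": 7.4,"wx": 0,"wy": 0,"wz": 0,"grip": 1.2},{"dx": 0,"dy": 0.3,"dz": 7.4,"wx": 0,"wy": 0,"wz": 0,"grip": 1.2},{"dx": 0,"dy": 0.3,"dz": 7.4,"wx": 0,"wy": 0,"wz": 0,"grip": 2.6},{"dx": 0,"dy": 0.3,"dz": 7.4,"wx": 0,"wy": 0,"wz": 0,"grip": 2.6},{"dx": 0,"dy": 0.3,"dz": 7.4,"wx": 0,"wy": 0,"wz": 0,"grip": 2.6},{"dx": 0,"dy": 0.3,"dz": 4,"wx": 0,"wy": 0,"wz": 0,"grip": 2.6},{"dx": 0,"dy": 0.3,"dz": 0,"wx": 0,"wy": 0,"wz": 0,"grip": 3.4},{"dx": 0,"dy": 0.3,"dz": -1.3,"wx": 0,"wy": 0,"wz": 0,"grip": 3.4}])

```text
clock: 28.15
eef_pos: [0.5205, 0.1922, 0.1057]
tool_rot: [0.67, 0.743, 0.001, 0.002]
ft_force: [0.2, 0.7, -0.5]
grip_width: 0.0338
grasp_force: 0.0
```

Request:
arm_command(increments=[{"dx": -42.2,"dy": -5.9,"dz": 0,"wx": 0,"wy": 0,"wz": -0.1,"grip": 3.4},{"dx": -42.2,"dy": -5.9,"dz": 0,"wx": 0,"wy": 0,"wz": -0.1,"grip": 3.4},{"dx": -42.2,"dy": -5.9,"dz": 0,"wx": 0,"wy": 0,"wz": -0.1,"grip": 3.4},{"dx": -42.2,"dy": -5.9,"dz": 0,"wx": 0,"wy": 0,"wz": -0.1,"grip": 3.4},{"dx": -42.2,"dy": -5.9,"dz": 0,"wx": 0,"wy": 0,"wz": -0.1,"grip": 3.4},{"dx": -42.2,"dy": -5.9,"dz": 0,"wx": 0,"wy": 0,"wz": -0.1,"grip": 3.4},{"dx": -42.2,"dy": -5.9,"dz": 0,"wx": 0,"wy": 0,"wz": -0.1,"grip": 3.4},{"dx": -42.2,"dy": -5.9,"dz": 0,"wx": 0,"wy": 0,"wz": -0.1,"grip": 3.4},{"dx": -42.2,"dy": -5.9,"dz": 0,"wx": 0,"wy": 0,"wz": -0.1,"grip": 3.4},{"dx": -42.2,"dy": -5.9,"dz": 2,"wx": 0,"wy": 0,"wz": -0.1,"grip": 3.4}])

```text
clock: 29.15
eef_pos: [0.505, -0.2404, 0.086]
tool_rot: [0.634, 0.773, -0.002, 0.005]
ft_force: [1.0, 0.9, -0.4]
grip_width: 0.0339
grasp_force: 0.0
```

Request:
arm_command(increments=[{"dx": 0,"dy": 0,"dz": 2,"wx": 0,"wy": 0,"wz": 0,"grip": 3.4},{"dx": 0,"dy": 0,"dz": 2,"wx": 0,"wy": 0,"wz": 0,"grip": 3.4},{"dx": 0,"dy": 0,"dz": 2,"wx": 0,"wy": 0,"wz": 0,"grip": 3.4}])

```text
clock: 29.45
eef_pos: [0.5023, -0.2349, 0.063]
tool_rot: [0.632, 0.775, -0.003, 0.0]
ft_force: [0.5, -0.1, 0.4]
grip_width: 0.0337
grasp_force: 0.0
```

```bash
python3 - <<'E'
from h import *
np.set_printoptions(precision=3,suppress=True)
at([.4997,-.2358,.005],1.773)
im,d=shot("side","side4"); h,bl=blobs("side",im)
for m,c,a in bl: print(c.round(),a,plane("side",[c],.017)[0].round(4))
E
```

```text
[ 0.502 -0.235  0.063] [ 0.01 -0.02  0.02 -0.  ]
fix
   [-0.01 -0.25  5.8  -0.    0.    0.  ]
[265. 288.] 285 [ 0.501 -0.238  0.017]
[210. 291.] 293 [ 0.4   -0.238  0.017]
```

View pics/side4.png

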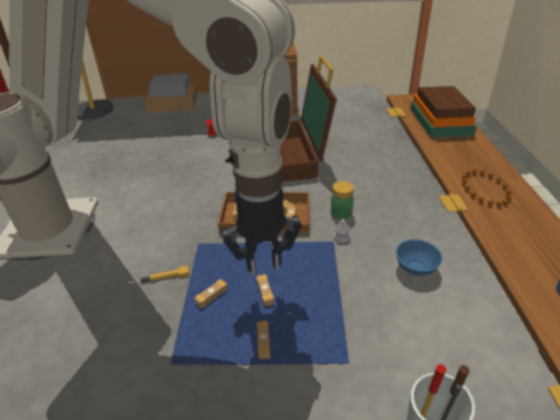

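The gripper is over the middle good blank (265,288). The other two, at (210,293) and (263,338), haven't moved.

Request:
arm_command(increments=[{"dx": 0,"dy": -0.2,"dz": 3,"wx": 0,"wy": 0,"wz": 0,"grip": 3.4},{"dx": 0,"dy": -0.2,"dz": 5.8,"wx": 0,"wy": 0,"wz": 0,"grip": 3.4},{"dx": 0,"dy": -0.2,"dz": 5.8,"wx": 0,"wy": 0,"wz": 0,"grip": 3.4},{"dx": 0,"dy": -0.2,"dz": 5.8,"wx": 0,"wy": 0,"wz": 0,"grip": 1.2},{"dx": 0,"dy": -0.2,"dz": 5.8,"wx": 0,"wy": 0,"wz": 0,"grip": 1.2},{"dx": 0,"dy": -0.2,"dz": 5.8,"wx": 0,"wy": 0,"wz": 0,"grip": 1.2},{"dx": 0,"dy": -0.2,"dz": 5.8,"wx": 0,"wy": 0,"wz": 0,"grip": 1.2},{"dx": 0,"dy": -0.2,"dz": 2,"wx": 0,"wy": 0,"wz": 0,"grip": 1.2},{"dx": 0,"dy": -0.2,"dz": -2,"wx": 0,"wy": 0,"wz": 0,"grip": 1.2},{"dx": 0,"dy": -0.2,"dz": -4.7,"wx": 0,"wy": 0,"wz": 0,"grip": 1.2}])

```text
clock: 30.5
eef_pos: [0.5012, -0.2355, 0.112]
tool_rot: [0.632, 0.775, -0.002, 0.001]
ft_force: [0.8, -0.7, -0.7]
grip_width: 0.0165
grasp_force: 60.4
```

Request:
arm_command(increments=[{"dx": 40.9,"dy": 15.4,"dz": 0,"wx": 0,"wy": 0,"wz": 0.1,"grip": 1.2},{"dx": 40.9,"dy": 15.4,"dz": 0,"wx": 0,"wy": 0,"wz": 0.1,"grip": 1.2},{"dx": 40.9,"dy": 15.4,"dz": 0,"wx": 0,"wy": 0,"wz": 0.1,"grip": 1.2},{"dx": 40.9,"dy": 15.4,"dz": 0,"wx": 0,"wy": 0,"wz": 0.1,"grip": 1.2},{"dx": 40.9,"dy": 15.4,"dz": 0,"wx": 0,"wy": 0,"wz": 0.1,"grip": 1.2},{"dx": 40.9,"dy": 15.4,"dz": 0,"wx": 0,"wy": 0,"wz": 0.1,"grip": 1.2},{"dx": 40.9,"dy": 15.4,"dz": 0,"wx": 0,"wy": 0,"wz": 0.1,"grip": 1.2},{"dx": 40.9,"dy": 15.4,"dz": 0,"wx": 0,"wy": 0,"wz": 0.1,"grip": 1.2},{"dx": 40.9,"dy": 15.4,"dz": 0,"wx": 0,"wy": 0,"wz": 0.1,"grip": 1.2},{"dx": 40.9,"dy": 15.4,"dz": 0,"wx": 0,"wy": 0,"wz": 0.1,"grip": 1.2}])

```text
clock: 31.5
eef_pos: [0.569, 0.2017, 0.1071]
tool_rot: [0.667, 0.745, -0.002, 0.0]
ft_force: [0.1, -0.1, -0.2]
grip_width: 0.0161
grasp_force: 60.4
```

Request:
arm_command(increments=[{"dx": 0,"dy": 0,"dz": 2,"wx": 0,"wy": 0,"wz": 0,"grip": 1.2},{"dx": 0,"dy": 0,"dz": 2,"wx": 0,"wy": 0,"wz": 0,"grip": 1.2},{"dx": 0,"dy": 0,"dz": 2,"wx": 0,"wy": 0,"wz": 0,"grip": 1.2}])

```text
clock: 31.8
eef_pos: [0.5679, 0.1955, 0.0869]
tool_rot: [0.67, 0.742, -0.004, -0.0]
ft_force: [-0.2, 1.3, -0.3]
grip_width: 0.0159
grasp_force: 60.4
```

```bash
python3 - <<'E'
from h import *
np.set_printoptions(precision=3,suppress=True)
at(boxpt(.012,-.055,.012),1.671); print(monitor.get_obs()["grip_width"])
im,d=shot("side"); h,bl=blobs("side",im)
for m,c,a in bl: print(c.round(),a,plane("side",[c],.017)[0].round(4))
g=np.array([.494,-.3445,.1]); q=boxpt(.012,-.055,.1); show("A",q,pose(1.671),[(g,pose(1.576)),((q+g)/2,pose(1.62))]); show("C",g,pose(1.576),[(boxpt(-.04,.055,.1),pose(1.671))])
E
```

```text
[0.568 0.196 0.087] [-0.01 -0.02  0.02 -0.  ]
fix
   [ 0.    0.06  7.49 -0.01  0.    0.  ]
0.015869850589550535
[210. 291.] 293 [ 0.4   -0.238  0.017]
[263. 337.] 390 [ 0.494 -0.347  0.017]
A
   [-52.96 -12.78  -0.     0.    -0.     0.09]
   [-26.48  -6.39  -0.     0.    -0.     0.05]
C
   [64.39  1.48  0.    0.    0.   -0.09]
```

Request:
arm_command(increments=[{"dx": 0,"dy": 0.1,"dz": 3,"wx": 0,"wy": 0,"wz": 0,"grip": 1.2},{"dx": 0,"dy": 0.1,"dz": 6,"wx": 0,"wy": 0,"wz": 0,"grip": 1.2},{"dx": 0,"dy": 0.1,"dz": 7.4,"wx": 0,"wy": 0,"wz": 0,"grip": 1.2},{"dx": 0,"dy": 0.1,"dz": 7.4,"wx": 0,"wy": 0,"wz": 0,"grip": 1.2},{"dx": 0,"dy": 0.1,"dz": 7.4,"wx": 0,"wy": 0,"wz": 0,"grip": 2.6},{"dx": 0,"dy": 0.1,"dz": 7.4,"wx": 0,"wy": 0,"wz": 0,"grip": 2.6},{"dx": 0,"dy": 0.1,"dz": 7.4,"wx": 0,"wy": 0,"wz": 0,"grip": 2.6},{"dx": 0,"dy": 0.1,"dz": 4,"wx": 0,"wy": 0,"wz": 0,"grip": 2.6},{"dx": 0,"dy": 0.1,"dz": 0,"wx": 0,"wy": 0,"wz": 0,"grip": 3.4},{"dx": 0,"dy": 0.1,"dz": -1.3,"wx": 0,"wy": 0,"wz": 0,"grip": 3.4}])

```text
clock: 32.85
eef_pos: [0.5727, 0.1977, 0.1059]
tool_rot: [0.67, 0.743, 0.001, 0.003]
ft_force: [0.8, 0.6, 0.6]
grip_width: 0.0339
grasp_force: 0.0
```

Request:
arm_command(increments=[{"dx": -44,"dy": -10.6,"dz": 0,"wx": 0,"wy": 0,"wz": 0.09,"grip": 3.4},{"dx": -44,"dy": -10.6,"dz": 0,"wx": 0,"wy": 0,"wz": 0.09,"grip": 3.4},{"dx": -44,"dy": -10.6,"dz": 0,"wx": 0,"wy": 0,"wz": 0.09,"grip": 3.4},{"dx": -44,"dy": -10.6,"dz": 0,"wx": 0,"wy": 0,"wz": 0.09,"grip": 3.4},{"dx": -44,"dy": -10.6,"dz": 0,"wx": 0,"wy": 0,"wz": 0.09,"grip": 3.4},{"dx": -44,"dy": -10.6,"dz": 0,"wx": 0,"wy": 0,"wz": 0.09,"grip": 3.4},{"dx": -44,"dy": -10.6,"dz": 0,"wx": 0,"wy": 0,"wz": 0.09,"grip": 3.4},{"dx": -44,"dy": -10.6,"dz": 0,"wx": 0,"wy": 0,"wz": 0.09,"grip": 3.4},{"dx": -44,"dy": -10.6,"dz": 0,"wx": 0,"wy": 0,"wz": 0.09,"grip": 3.4},{"dx": -44,"dy": -10.6,"dz": 0,"wx": 0,"wy": 0,"wz": 0.09,"grip": 3.4}])

```text
clock: 33.85
eef_pos: [0.5089, -0.2581, 0.1032]
tool_rot: [0.705, 0.709, -0.003, 0.002]
ft_force: [-0.2, 0.6, 0.4]
grip_width: 0.0343
grasp_force: 0.0
```

Request:
arm_command(increments=[{"dx": -4.5,"dy": -0.7,"dz": 0,"wx": 0,"wy": 0,"wz": 0,"grip": 3.4},{"dx": -9.1,"dy": -1.4,"dz": 1,"wx": 0,"wy": 0,"wz": 0,"grip": 3.4},{"dx": -9.1,"dy": -1.4,"dz": 4,"wx": 0,"wy": 0,"wz": 0,"grip": 3.4},{"dx": -9.1,"dy": -1.4,"dz": 4,"wx": 0,"wy": 0,"wz": 0,"grip": 3.4},{"dx": -9.1,"dy": -1.4,"dz": 4,"wx": 0,"wy": 0,"wz": 0,"grip": 3.4},{"dx": -9.1,"dy": -1.4,"dz": 4,"wx": 0,"wy": 0,"wz": 0,"grip": 3.4}])

```text
clock: 34.45
eef_pos: [0.4977, -0.3425, 0.0642]
tool_rot: [0.702, 0.712, -0.002, 0.001]
ft_force: [0.9, -0.3, -0.9]
grip_width: 0.034
grasp_force: 0.0
```

```bash
python3 - <<'E'
from h import *
np.set_printoptions(precision=3,suppress=True)
at([.494,-.3445,.005],1.576)
im,d=shot("side"); h,bl=blobs("side",im)
for m,c,a in bl: print(c.round(),a,plane("side",[c],.017)[0].round(4))
E
```

```text
[ 0.498 -0.343  0.064] [ 0.   -0.01  0.01 -0.01]
fix
   [-0.16 -0.36  5.92 -0.    0.01  0.01]
[206. 294.] 196 [ 0.392 -0.245  0.017]
[263. 337.] 373 [ 0.494 -0.347  0.017]
```

Request:
arm_command(increments=[{"dx": -0.2,"dy": -0.3,"dz": 3,"wx": 0,"wy": 0,"wz": 0.01,"grip": 3.4},{"dx": -0.2,"dy": -0.3,"dz": 5.8,"wx": 0,"wy": 0,"wz": 0.01,"grip": 3.4},{"dx": -0.2,"dy": -0.3,"dz": 5.8,"wx": 0,"wy": 0,"wz": 0.01,"grip": 3.4},{"dx": -0.2,"dy": -0.3,"dz": 5.8,"wx": 0,"wy": 0,"wz": 0.01,"grip": 1.2},{"dx": -0.2,"dy": -0.3,"dz": 5.8,"wx": 0,"wy": 0,"wz": 0.01,"grip": 1.2},{"dx": -0.2,"dy": -0.3,"dz": 5.8,"wx": 0,"wy": 0,"wz": 0.01,"grip": 1.2},{"dx": -0.2,"dy": -0.3,"dz": 5.8,"wx": 0,"wy": 0,"wz": 0.01,"grip": 1.2},{"dx": -0.2,"dy": -0.3,"dz": 2,"wx": 0,"wy": 0,"wz": 0.01,"grip": 1.2},{"dx": -0.2,"dy": -0.3,"dz": -2,"wx": 0,"wy": 0,"wz": 0.01,"grip": 1.2},{"dx": -0.2,"dy": -0.3,"dz": -4.6,"wx": 0,"wy": 0,"wz": 0.01,"grip": 1.2}])

```text
clock: 35.5
eef_pos: [0.4947, -0.3459, 0.1119]
tool_rot: [0.706, 0.708, -0.002, 0.002]
ft_force: [1.2, -0.6, -0.3]
grip_width: 0.0164
grasp_force: 60.7
```

Request:
arm_command(increments=[{"dx": 44,"dy": 1,"dz": 0,"wx": 0,"wy": 0,"wz": 0,"grip": 1.2},{"dx": 44,"dy": 1,"dz": 0,"wx": 0,"wy": 0,"wz": 0,"grip": 1.2},{"dx": 44,"dy": 1,"dz": 0,"wx": 0,"wy": 0,"wz": 0,"grip": 1.2},{"dx": 44,"dy": 1,"dz": 0,"wx": 0,"wy": 0,"wz": 0,"grip": 1.2},{"dx": 44,"dy": 1,"dz": 0,"wx": 0,"wy": 0,"wz": 0,"grip": 1.2},{"dx": 44,"dy": 1,"dz": 0,"wx": 0,"wy": 0,"wz": 0,"grip": 1.2},{"dx": 44,"dy": 1,"dz": 0,"wx": 0,"wy": 0,"wz": 0,"grip": 1.2},{"dx": 44,"dy": 1,"dz": 0,"wx": 0,"wy": 0,"wz": 0,"grip": 1.2},{"dx": 44,"dy": 1,"dz": 0,"wx": 0,"wy": 0,"wz": 0,"grip": 1.2},{"dx": 44,"dy": 1,"dz": 0,"wx": 0,"wy": 0,"wz": 0,"grip": 1.2}])

```text
clock: 36.5
eef_pos: [0.5025, 0.0995, 0.1072]
tool_rot: [0.703, 0.711, -0.002, 0.0]
ft_force: [-0.0, -0.6, -0.6]
grip_width: 0.0164
grasp_force: 60.6
```

Request:
arm_command(increments=[{"dx": 4,"dy": 0.1,"dz": 0,"wx": 0,"wy": 0,"wz": 0,"grip": 1.2},{"dx": 8,"dy": 0.2,"dz": 0,"wx": 0,"wy": 0,"wz": -0.05,"grip": 1.2},{"dx": 12,"dy": 0.3,"dz": 0,"wx": 0,"wy": 0,"wz": -0.09,"grip": 1.2},{"dx": 16,"dy": 0.4,"dz": 0,"wx": 0,"wy": 0,"wz": -0.09,"grip": 1.2},{"dx": 20.4,"dy": 0.5,"dz": 0,"wx": 0,"wy": 0,"wz": -0.09,"grip": 1.2},{"dx": 20.4,"dy": 0.5,"dz": 1,"wx": 0,"wy": 0,"wz": -0.09,"grip": 1.2},{"dx": 20.4,"dy": 0.5,"dz": 2,"wx": 0,"wy": 0,"wz": -0.09,"grip": 1.2},{"dx": 20.4,"dy": 0.5,"dz": 2,"wx": 0,"wy": 0,"wz": -0.09,"grip": 1.2},{"dx": 20.4,"dy": 0.5,"dz": 2,"wx": 0,"wy": 0,"wz": -0.09,"grip": 1.2}])

```text
clock: 37.4
eef_pos: [0.5064, 0.2969, 0.0855]
tool_rot: [0.674, 0.739, -0.004, 0.0]
ft_force: [0.7, -0.2, -0.3]
grip_width: 0.016
grasp_force: 60.6
```

```bash
python3 - <<'E'
from h import *
np.set_printoptions(precision=3,suppress=True)
at(boxpt(-.04,.055,.012),1.671); print(monitor.get_obs()["grip_width"])
im,d=shot("side"); h,bl=blobs("side",im)
for m,c,a in bl: print(c.round(),a,plane("side",[c],.017)[0].round(4))
q=boxpt(-.04,.055,.1)
for yaw in (.754,3.896):
    g=np.array([.4005,-.2373,.1]); m=(2*g+q)/3; show("A",q,pose(1.671),[(m,pose(.754))]); show("A2",m,pose(.754),[(g,pose(.754))]); show("C",g,pose(.754),[(m,pose(1.671))]);show("C2",m,pose(1.671),[(boxpt(.012,.055,.1),pose(1.671))]);break
E
```

```text
[0.506 0.297 0.086] [-0.   -0.01  0.02 -0.  ]
fix
   [ 0.3  -0.03  7.34 -0.01  0.01 -0.01]
0.016047024389503492
[210. 291.] 297 [ 0.4   -0.238  0.017]
A
   [-34.9  -10.54  -0.     0.    -0.     0.92]
A2
   [-14.8   10.65   0.     0.     0.     0.  ]
C
   [ 14.8  -10.65  -0.    -0.     0.    -0.92]
C2
   [34.9  15.74  0.    0.    0.    0.  ]
```

Request:
arm_command(increments=[{"dx": 0.3,"dy": 0,"dz": 3,"wx": 0,"wy": 0,"wz": -0.01,"grip": 1.2},{"dx": 0.3,"dy": 0,"dz": 6,"wx": 0,"wy": 0,"wz": -0.01,"grip": 1.2},{"dx": 0.3,"dy": 0,"dz": 7.3,"wx": 0,"wy": 0,"wz": -0.01,"grip": 1.2},{"dx": 0.3,"dy": 0,"dz": 7.3,"wx": 0,"wy": 0,"wz": -0.01,"grip": 1.2},{"dx": 0.3,"dy": 0,"dz": 7.3,"wx": 0,"wy": 0,"wz": -0.01,"grip": 2.6},{"dx": 0.3,"dy": 0,"dz": 7.3,"wx": 0,"wy": 0,"wz": -0.01,"grip": 2.6},{"dx": 0.3,"dy": 0,"dz": 7.3,"wx": 0,"wy": 0,"wz": -0.01,"grip": 2.6},{"dx": 0.3,"dy": 0,"dz": 4,"wx": 0,"wy": 0,"wz": -0.01,"grip": 2.6},{"dx": 0.3,"dy": 0,"dz": 0,"wx": 0,"wy": 0,"wz": -0.01,"grip": 3.4},{"dx": 0.3,"dy": 0,"dz": -1.4,"wx": 0,"wy": 0,"wz": -0.01,"grip": 3.4}])

```text
clock: 38.45
eef_pos: [0.509, 0.3034, 0.1054]
tool_rot: [0.67, 0.743, 0.001, 0.002]
ft_force: [0.2, 0.7, 0.2]
grip_width: 0.034
grasp_force: 0.0
```

Request:
arm_command(increments=[{"dx": -34.9,"dy": -10.5,"dz": 0,"wx": 0,"wy": 0,"wz": 0.92,"grip": 3.4},{"dx": -34.9,"dy": -10.5,"dz": 0,"wx": 0,"wy": 0,"wz": 0.92,"grip": 3.4},{"dx": -34.9,"dy": -10.5,"dz": 0,"wx": 0,"wy": 0,"wz": 0.92,"grip": 3.4},{"dx": -34.9,"dy": -10.5,"dz": 0,"wx": 0,"wy": 0,"wz": 0.92,"grip": 3.4},{"dx": -34.9,"dy": -10.5,"dz": 0,"wx": 0,"wy": 0,"wz": 0.92,"grip": 3.4},{"dx": -34.9,"dy": -10.5,"dz": 0,"wx": 0,"wy": 0,"wz": 0.92,"grip": 3.4},{"dx": -34.9,"dy": -10.5,"dz": 0,"wx": 0,"wy": 0,"wz": 0.92,"grip": 3.4},{"dx": -34.9,"dy": -10.5,"dz": 0,"wx": 0,"wy": 0,"wz": 0.92,"grip": 3.4},{"dx": -34.9,"dy": -10.5,"dz": 0,"wx": 0,"wy": 0,"wz": 0.92,"grip": 3.4},{"dx": -34.9,"dy": -10.5,"dz": 0,"wx": 0,"wy": 0,"wz": 0.92,"grip": 3.4}])

```text
clock: 39.45
eef_pos: [0.4385, -0.0562, 0.1026]
tool_rot: [0.93, 0.368, -0.001, 0.002]
ft_force: [0.4, -0.1, -0.0]
grip_width: 0.0339
grasp_force: 0.0
```

Request:
arm_command(increments=[{"dx": -4,"dy": 2.9,"dz": 0,"wx": 0,"wy": 0,"wz": 0,"grip": 3.4},{"dx": -8,"dy": 5.8,"dz": 0,"wx": 0,"wy": 0,"wz": 0,"grip": 3.4},{"dx": -12,"dy": 8.6,"dz": 0,"wx": 0,"wy": 0,"wz": 0,"grip": 3.4},{"dx": -14.8,"dy": 10.6,"dz": 1,"wx": 0,"wy": 0,"wz": 0,"grip": 3.4},{"dx": -14.8,"dy": 10.6,"dz": 4,"wx": 0,"wy": 0,"wz": 0,"grip": 3.4},{"dx": -14.8,"dy": 10.6,"dz": 4,"wx": 0,"wy": 0,"wz": 0,"grip": 3.4},{"dx": -14.8,"dy": 10.6,"dz": 4,"wx": 0,"wy": 0,"wz": 0,"grip": 3.4},{"dx": -14.8,"dy": 10.6,"dz": 4,"wx": 0,"wy": 0,"wz": 0,"grip": 3.4}])

```text
clock: 40.25
eef_pos: [0.4038, -0.234, 0.0637]
tool_rot: [0.929, 0.369, -0.002, 0.002]
ft_force: [-1.0, 0.2, -0.1]
grip_width: 0.0339
grasp_force: 0.0
```

```bash
python3 - <<'E'
from h import *
np.set_printoptions(precision=3,suppress=True)
at([.4005,-.2373,.005],.754)
im,d=shot("side","side5")
cv2.imwrite("pics/s5.png",cv2.resize(im[60:320,150:370,::-1],None,fx=2.3,fy=2.3))
E
```

```text
[ 0.404 -0.234  0.064] [-0.   -0.01  0.01 -0.01]
fix
   [-0.44 -0.    5.87  0.    0.    0.  ]
```

View pics/s5.png

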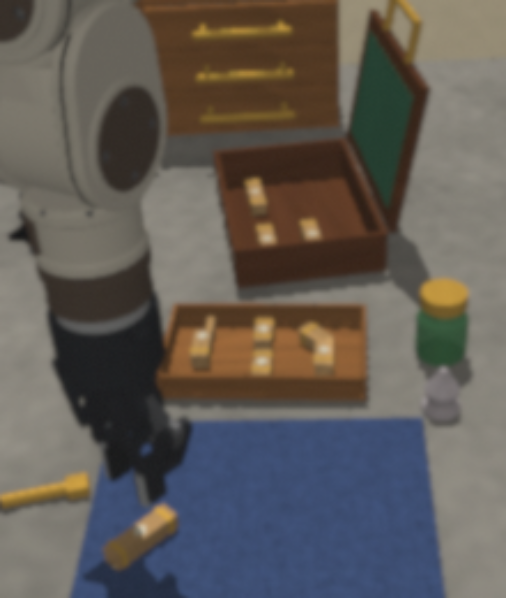

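The box holds three good blanks (around 260,215 in the crop) and the tray four faulty ones. The last good blank is under the gripper at (140,535).

Request:
arm_command(increments=[{"dx": -0.4,"dy": 0,"dz": 3,"wx": 0,"wy": 0,"wz": 0,"grip": 3.4},{"dx": -0.4,"dy": 0,"dz": 5.8,"wx": 0,"wy": 0,"wz": 0,"grip": 3.4},{"dx": -0.4,"dy": 0,"dz": 5.8,"wx": 0,"wy": 0,"wz": 0,"grip": 3.4},{"dx": -0.4,"dy": 0,"dz": 5.8,"wx": 0,"wy": 0,"wz": 0,"grip": 1.2},{"dx": -0.4,"dy": 0,"dz": 5.8,"wx": 0,"wy": 0,"wz": 0,"grip": 1.2},{"dx": -0.4,"dy": 0,"dz": 5.8,"wx": 0,"wy": 0,"wz": 0,"grip": 1.2},{"dx": -0.4,"dy": 0,"dz": 5.8,"wx": 0,"wy": 0,"wz": 0,"grip": 1.2},{"dx": -0.4,"dy": 0,"dz": 2,"wx": 0,"wy": 0,"wz": 0,"grip": 1.2},{"dx": -0.4,"dy": 0,"dz": -2,"wx": 0,"wy": 0,"wz": 0,"grip": 1.2},{"dx": -0.4,"dy": 0,"dz": -4.6,"wx": 0,"wy": 0,"wz": 0,"grip": 1.2}])

```text
clock: 41.3
eef_pos: [0.4006, -0.238, 0.1114]
tool_rot: [0.93, 0.368, -0.001, 0.003]
ft_force: [0.4, -0.6, 0.3]
grip_width: 0.0163
grasp_force: 60.0
```

Request:
arm_command(increments=[{"dx": 2,"dy": -1.4,"dz": 0,"wx": 0,"wy": 0,"wz": -0.12,"grip": 1.2},{"dx": 4,"dy": -2.8,"dz": 0,"wx": 0,"wy": 0,"wz": -0.25,"grip": 1.2},{"dx": 6,"dy": -4.3,"dz": 0,"wx": 0,"wy": 0,"wz": -0.38,"grip": 1.2},{"dx": 8,"dy": -5.8,"dz": 0,"wx": 0,"wy": 0,"wz": -0.5,"grip": 1.2},{"dx": 10,"dy": -7.2,"dz": 0,"wx": 0,"wy": 0,"wz": -0.62,"grip": 1.2},{"dx": 12.4,"dy": -9,"dz": 0,"wx": 0,"wy": 0,"wz": -0.76,"grip": 1.2},{"dx": 14.8,"dy": -10.6,"dz": 0,"wx": 0,"wy": 0,"wz": -0.88,"grip": 1.2},{"dx": 14.8,"dy": -10.6,"dz": 0,"wx": 0,"wy": 0,"wz": -0.92,"grip": 1.2},{"dx": 14.8,"dy": -10.6,"dz": 0,"wx": 0,"wy": 0,"wz": -0.92,"grip": 1.2},{"dx": 14.8,"dy": -10.6,"dz": 0,"wx": 0,"wy": 0,"wz": -0.92,"grip": 1.2}])

```text
clock: 42.3
eef_pos: [0.435, -0.059, 0.1079]
tool_rot: [0.67, 0.742, -0.003, 0.0]
ft_force: [0.8, -0.5, 0.2]
grip_width: 0.0163
grasp_force: 60.0
```

Request:
arm_command(increments=[{"dx": 34.9,"dy": 15.7,"dz": 0,"wx": 0,"wy": 0,"wz": 0,"grip": 1.2},{"dx": 34.9,"dy": 15.7,"dz": 0,"wx": 0,"wy": 0,"wz": 0,"grip": 1.2},{"dx": 34.9,"dy": 15.7,"dz": 0,"wx": 0,"wy": 0,"wz": 0,"grip": 1.2},{"dx": 34.9,"dy": 15.7,"dz": 0,"wx": 0,"wy": 0,"wz": 0,"grip": 1.2},{"dx": 34.9,"dy": 15.7,"dz": 0,"wx": 0,"wy": 0,"wz": 0,"grip": 1.2},{"dx": 34.9,"dy": 15.7,"dz": 0,"wx": 0,"wy": 0,"wz": 0,"grip": 1.2},{"dx": 34.9,"dy": 15.7,"dz": 0,"wx": 0,"wy": 0,"wz": 0,"grip": 1.2},{"dx": 34.9,"dy": 15.7,"dz": 0,"wx": 0,"wy": 0,"wz": 0,"grip": 1.2},{"dx": 34.9,"dy": 15.7,"dz": 0,"wx": 0,"wy": 0,"wz": 0,"grip": 1.2},{"dx": 34.9,"dy": 15.7,"dz": 2,"wx": 0,"wy": 0,"wz": 0,"grip": 1.2}])

```text
clock: 43.3
eef_pos: [0.5575, 0.3055, 0.088]
tool_rot: [0.67, 0.743, -0.0, 0.001]
ft_force: [0.5, 0.7, -0.6]
grip_width: 0.0165
grasp_force: 60.0
```

```bash
python3 - <<'E'
from h import *
import time
np.set_printoptions(precision=3,suppress=True)
for i in range(5): lidangle() if i==4 else shot("top")
at(boxpt(.012,.055,.012),1.671); print(monitor.get_obs()["grip_width"])
E
```

```text
[0.555 0.303 0.086] [ 0.   -0.01  0.01 -0.  ]
fix
   [ 0.17  0.23  7.42 -0.    0.    0.  ]
0.016311746687045083
```

Request:
arm_command(increments=[{"dx": 0.2,"dy": 0.2,"dz": 3,"wx": 0,"wy": 0,"wz": 0,"grip": 1.2},{"dx": 0.2,"dy": 0.2,"dz": 6,"wx": 0,"wy": 0,"wz": 0,"grip": 1.2},{"dx": 0.2,"dy": 0.2,"dz": 7.3,"wx": 0,"wy": 0,"wz": 0,"grip": 1.2},{"dx": 0.2,"dy": 0.2,"dz": 7.3,"wx": 0,"wy": 0,"wz": 0,"grip": 1.2},{"dx": 0.2,"dy": 0.2,"dz": 7.3,"wx": 0,"wy": 0,"wz": 0,"grip": 2.6},{"dx": 0.2,"dy": 0.2,"dz": 7.3,"wx": 0,"wy": 0,"wz": 0,"grip": 2.6},{"dx": 0.2,"dy": 0.2,"dz": 7.3,"wx": 0,"wy": 0,"wz": 0,"grip": 2.6},{"dx": 0.2,"dy": 0.2,"dz": 4,"wx": 0,"wy": 0,"wz": 0,"grip": 2.6},{"dx": 0.2,"dy": 0.2,"dz": 0,"wx": 0,"wy": 0,"wz": 0,"grip": 2.6},{"dx": 0.2,"dy": 0.2,"dz": -1.4,"wx": 0,"wy": 0,"wz": 0,"grip": 2.6}])

```text
clock: 44.55
eef_pos: [0.5597, 0.3082, 0.1057]
tool_rot: [0.67, 0.743, 0.002, 0.002]
ft_force: [0.8, 0.5, 0.0]
grip_width: 0.0261
grasp_force: 0.0
```

Request:
arm_command(increments=[{"dx": -34.9,"dy": -15.7,"dz": -6,"wx": 0,"wy": 0,"wz": 0,"grip": 2.6},{"dx": -34.9,"dy": -15.7,"dz": -6,"wx": 0,"wy": 0,"wz": 0,"grip": 2.6},{"dx": -34.9,"dy": -15.7,"dz": -6,"wx": 0,"wy": 0,"wz": 0,"grip": 2.6},{"dx": -34.9,"dy": -15.7,"dz": -6,"wx": 0,"wy": 0,"wz": 0,"grip": 2.6},{"dx": -34.9,"dy": -15.7,"dz": -6,"wx": 0,"wy": 0,"wz": 0,"grip": 2.6},{"dx": -34.9,"dy": -15.7,"dz": -6,"wx": 0,"wy": 0,"wz": 0,"grip": 2.6},{"dx": -34.9,"dy": -15.7,"dz": -6,"wx": 0,"wy": 0,"wz": 0,"grip": 2.6},{"dx": -34.9,"dy": -15.7,"dz": -6,"wx": 0,"wy": 0,"wz": 0,"grip": 2.6},{"dx": -34.9,"dy": -15.7,"dz": -6,"wx": 0,"wy": 0,"wz": 0,"grip": 2.6},{"dx": -34.9,"dy": -15.7,"dz": -6,"wx": 0,"wy": 0,"wz": 0,"grip": 2.6}])

```text
clock: 45.55
eef_pos: [0.4376, -0.0571, 0.163]
tool_rot: [0.671, 0.742, -0.002, 0.001]
ft_force: [-0.3, 0.0, 0.0]
grip_width: 0.0259
grasp_force: 0.0
```

Request:
arm_command(increments=[{"dx": -25,"dy": 0,"dz": 0,"wx": 0,"wy": 0,"wz": 0,"grip": 2.6},{"dx": -25,"dy": 0,"dz": 0,"wx": 0,"wy": 0,"wz": 0,"grip": 2.6},{"dx": -25,"dy": 0,"dz": 0,"wx": 0,"wy": 0,"wz": 0,"grip": 2.6},{"dx": -25,"dy": 0,"dz": 0,"wx": 0,"wy": 0,"wz": 0,"grip": 2.6},{"dx": -25,"dy": 0,"dz": 0,"wx": 0,"wy": 0,"wz": 0,"grip": 2.6},{"dx": -25,"dy": 0,"dz": 0,"wx": 0,"wy": 0,"wz": 0,"grip": 2.6},{"dx": -25,"dy": 0,"dz": 0,"wx": 0,"wy": 0,"wz": 0,"grip": 2.6},{"dx": -25,"dy": 0,"dz": 0,"wx": 0,"wy": 0,"wz": 0,"grip": 2.6}])

```text
clock: 46.35
eef_pos: [0.4632, -0.3033, 0.1624]
tool_rot: [0.669, 0.743, -0.003, -0.0]
ft_force: [-0.4, 0.9, -0.7]
grip_width: 0.0261
grasp_force: 0.0
```

```bash
python3 - <<'E'
from h import *
im,d=shot("top"); im2,_=shot("side")
a=im[150:290,85:420]; b=im2[80:330,170:370]
cv2.imwrite("pics/f1.png",cv2.resize(a[:,:,::-1],None,fx=2.3,fy=2.3)); print(lidangle(),monitor.get_obs()["eef_pos"])
cv2.imwrite("pics/f2.png",cv2.resize(b[:,:,::-1],None,fx=2.3,fy=2.3))
E
```

```text
1.7541874953065648 [ 0.4632293  -0.30329984  0.16298719]
```

View pics/f1.png

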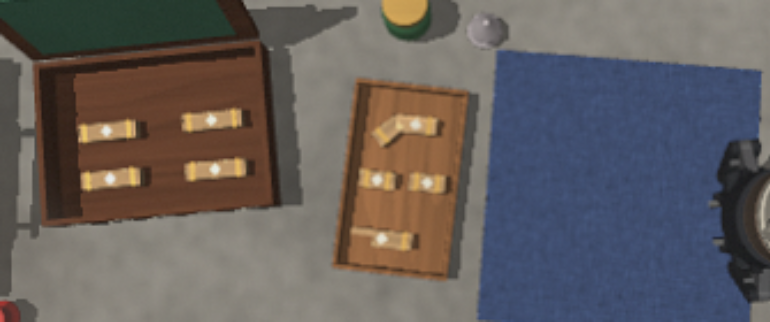

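View pics/f2.png

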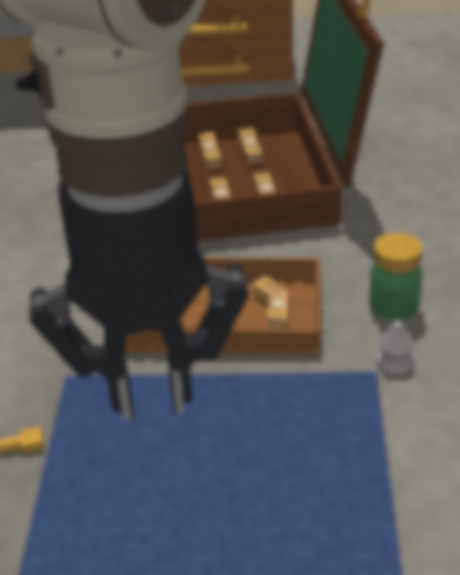

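All four sound blanks lie in the box (110–215, 120–180), all four faulty ones in the tray (380–430, 125–240), and the lid stands at 1.754 rad. Handing in.

```bash
python3 -c "
from workcell import job
print(job.job_done())"
```

```text
the job is handed in; nothing more can be done
None
```

The job is handed in but no verdict was returned; in the last pictures the lid measured about 100.5 degrees and was let go, all four sound blanks lay in the box, all four faulty ones in the walnut tray, and the bead jar and finial cap looked undisturbed.

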